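Close the tasting counter of a market stall

TASK

Close up the tasting counter: first cover the open crock with the one of the three wooden lids that fits it, pressed fully home, so that nothing drips in. Then turn every tasting beaker there is upside down and stand them all, mouth down, on the ribbed drip mat. Leave the other two lids and everything else where they are.

Things in the scene. Friction and masses are not known exactly. Their poses are not given: they have to be found in the camera images.
- beaker1_mid (a point): white eight-sided straight tasting beaker, 56 mm across flats (flats 23 mm wide), 80 mm tall, wall 4 mm, bottom 6 mm; starts mouth up on the right; two or three are there. Point: its middle, on the axis, 40 mm from both ends; z points out of the open mouth, x is square to a flat (a flat every 45 degrees). Laid on a flat it does not roll; grip it across opposite flats.
- beaker2_mid (a point): white eight-sided straight tasting beaker, 56 mm across flats (flats 23 mm wide), 80 mm tall, wall 4 mm, bottom 6 mm; starts mouth up on the right; two or three are there. Point: its middle, on the axis, 40 mm from both ends; z points out of the open mouth, x is square to a flat (a flat every 45 degrees). Laid on a flat it does not roll; grip it across opposite flats.
- beaker3_mid (a point): white eight-sided straight tasting beaker, 56 mm across flats (flats 23 mm wide), 80 mm tall, wall 4 mm, bottom 6 mm; starts mouth up on the right; two or three are there. Point: its middle, on the axis, 40 mm from both ends; z points out of the open mouth, x is square to a flat (a flat every 45 degrees). Laid on a flat it does not roll; grip it across opposite flats.
- lid_small_mid (a point): the small of three look-alike wooden lids, on the far right, places shuffled: flange 74 mm across, 8 mm thick; plug below it 54 mm across, 10 mm deep; round knob above it 26 mm across, 38 mm tall. Point: on the axis, 28 mm above the plug's underside, 10 mm above the flange; z points up out of the knob. It does not fit; leave it.
- lid_medium_mid (a point): the medium of three look-alike wooden lids, on the far right, places shuffled: flange 96 mm across, 8 mm thick; plug below it 72 mm across, 10 mm deep; round knob above it 26 mm across, 38 mm tall. Point: on the axis, 28 mm above the plug's underside, 10 mm above the flange; z points up out of the knob. It fits the crock: plug in the mouth, flange on the rim.
- lid_large_mid (a point): the large of three look-alike wooden lids, on the far right, places shuffled: flange 118 mm across, 8 mm thick; plug below it 92 mm across, 10 mm deep; round knob above it 26 mm across, 38 mm tall. Point: on the axis, 28 mm above the plug's underside, 10 mm above the flange; z points up out of the knob. It does not fit; leave it.
- crock_mouth (a point): centre of the mouth of the open blue stoneware crock, at rim height, 90 mm above the counter; crock 96 mm across, mouth 78 mm across, fixed to the counter beyond the drip mat; z up
- mat_top (a point): centre of the top face of the dark ribbed rubber drip mat on the left of the counter, fixed, 8 mm thick, 200 mm along its x, 360 mm along its y; z up. The bare counter is at height 0; straight ahead of the robot, between mat and beakers, it is clear.
- jar_a: bystander: closed jar of preserve, 68 mm across, 85 mm tall; origin at its underside; leave it alone
- jar_b: bystander: closed jar of preserve, 68 mm across, 85 mm tall; origin at its underside; leave it alone
- jar_c: bystander: closed jar of preserve, 68 mm across, 85 mm tall; origin at its underside; leave it alone
- syrup: bystander: green syrup bottle, 60 mm across, 170 mm tall; origin at its underside; leave it alone
- spoon: bystander: wooden spoon lying on the counter, 150 mm long, far middle; origin at its underside; leave it alone
- dish: bystander: flat white dish, 100 mm across, 16 mm tall, far middle; origin at its underside; leave it alone
- bowl: bystander: dark steel bowl, 100 mm across, 50 mm tall, far left; origin at its underside; leave it alone

How it is judged:
By the outcome, as a careful person would: the job done as asked, in the order asked, and still so for the second after the job is handed in, with the robot touching nothing.
Of beaker1, beaker2, beaker3 only 2 to 3 are there at a start; the rules pass over those that are not, and their reading is None.
At some moment in a run one of beaker1, beaker2, beaker3 may be knocked a few centimetres aside while the robot is not near it.
Once in a run the grip may slacken for a moment while it holds something.
It also fails if it takes over 210 s, if anything falls off the work surface, if the arm or the gripper's body presses on something with over 40 N, if the wrist force passes 120 N, or if a joint passes its speed limit or range.

ROBOT

A 6-joint arm with a two-finger parallel gripper is mounted at the origin on the work surface. World frame = base frame: x ahead of the robot, y to its left, z up, the work surface at z = 0. Lengths are in m, angles in rad, forces in N, time in s.
With the tool pointing down it reaches from about 0.325 to 0.9 m from the base axis. Payload 6.1 kg.
Tool frame: the origin (TCP) lies at the very end of the fingers, on their centre line; the grasp point (between the pads) lies 19 mm behind it; z points along the fingers, x is the direction in which the jaws open and shut, and the axes are right-handed (so a half turn about z gives the same grasp; the last joint's range is limited). The gripper opens to 87 mm and grips with 3 to 60 N. Pads are 19 mm wide; open, the fingers measure 117 mm over their backs; the gripper's body (75 mm by 190 mm) begins 51 mm behind the grasp point.
Start: joints at [-1.306, 0.22, 1.526, -0, 1.395, -0.126], TCP at [0.238, -0.578, 0.223] pointing down, gripper open.
Joint ranges: [-2.98, 2.98], [-0.91, 2.08], [0.09, 2.57], [-1.24, 4.39], [0.2, 2.65], [-2.68, 2.68]. Speed limits (rad/s): [2.57, 2.57, 3.01, 3.14, 3.14, 3.14].

INTERFACE

Orientations are given as [roll, pitch, yaw] about the fixed x, y, z axes, in that order (R = Rz(yaw) Ry(pitch) Rx(roll)).
In Python, from plant import arm, vision gives the robot as it stands. The module is installed in compiled form; this text tells all that it offers.
- The arm moves only by the tool arm_command, never from a script. Its argument "commands" is one flat list of numbers, 7 for each row, row after row: the shift along the world's x, y, z normalised to -1 to 1, where 1 is 0.025 m, then the turn, a rotation vector about the world's x, y, z normalised to -1 to 1, where 1 is 6 degrees, then the opening, from 0 (shut) to 1 (fully open). In form: [x, y, z, ax, ay, az, grip, x, y, z, ax, ay, az, grip, ...]. A call has 1 to 20 rows; each row shifts and turns the pose as measured when the row begins; what a row does not reach is not made up. A row lasts 1/10 s, in which the tool goes at most 50 mm and 8.59 degrees, less where a joint would pass 70% of its speed; a pose out of reach is approached as far as the arm can. A call with a number of a shift or a turn outside -1 to 1 is refused whole. A call with a gripper value outside its range is refused whole. The fingers move at their own pace and stop on an object; "grip_force" is the grip in N (left out, the last holds). Time passes only in rows, so rows that do not move let the fingers close. It gives the time, the measured TCP pose, the force and the opening at its end, in the units of the state.
- arm.get_state(): the state, without advancing time (a new reading comes with each control period).
- vision.capture(name): name is "scene" or "top" or "wrist"; returns a dict with "color" (384x512x3 uint8, red, green, blue), "mtx" (3x3 intrinsics, pixels), "extrinsics" (4x4, takes a point from camera to world coordinates); the wrist camera has in their place "mount" (4x4, takes a point from camera to tool coordinates, whose origin is the TCP and whose axes are the tool frame's). Camera axes: x right, y down, z forward; pixel columns grow to the right and rows downward; lengths in m; the calibration is good to about 2 mm. The wrist camera is an equidistant fisheye: a pixel r from the principal point sees the ray r / f radians off the axis. A picture is of the moment at which its call begins: read the wrist's pose just before it. There is no depth.
- arm.finish_job(): hands the job in, once; it reports no verdict.
The state is a dict: "time": time; "joint_pos": joint angles; "joint_velocities": joint speeds; "tau": joint torques, N m; "eef_pos": TCP position; "orientation": TCP orientation; "force": force on the tool from outside, world axes, zero at the start; "ft_torque": the same for the moment, N m; "gripper_width": opening from 0.0 (shut) to 1.0 (fully open).
Only numpy, scipy, OpenCV 4.12 (cv2) and the standard library are available. Lean on these libraries where they do the work, as an engineer would, in place of code of your own. Each camera call takes 0.05 s, during which the arm holds its last target.

## Working session

There is one attempt and no reset: what is moved stays moved. The work goes in short steps, Python scripts to look and compute and a tool call to move; the robot and the scene stay as the last step left them, time stands still between calls to the robot, and variables do not carry over. Pictures are saved under pics/ and viewed, and the job is handed in when it is done.

Besides the shell and the picture viewer there is one more tool, called after "Emit:" by a JSON object that holds its "name" and its "arguments". arm_command: Moves the arm, as the interface text tells. Scaled input: -1 to 1 covers 0.025 m each way for a shift and 6 degrees each way for a turn. Its arguments: {"type":"object","properties":{"commands":{"type":"array"},"grip_force":{"type":"number"}},"required":["commands"]}

```bash
mkdir -p pics; ls; python3 - <<'E'
from plant import arm, vision
import cv2
s=arm.get_state(); print({k:(v if not hasattr(v,'__len__') else [round(float(x),3) for x in v]) for k,v in s.items()})
for n in ["scene","top","wrist"]:
    c=vision.capture(n); cv2.imwrite(f"pics/{n}0.png",c["color"][:,:,::-1]); print(n,c["mtx"].round(1).tolist(),(c.get("extrinsics") if n!="wrist" else c["mount"]).round(3).tolist())
E
```

```text
pics
{'time': 0.0, 'joint_pos': [-1.306, 0.221, 1.528, -0.0, 1.395, -0.126], 'joint_velocities': [-0.001, -0.001, -0.001, 0.001, 0.0, 0.001], 'tau': [-0.002, -49.462, -38.737, 0.07, 0.057, -0.0], 'eef_pos': [0.238, -0.577, 0.221], 'orientation': [-3.141, 0.002, -1.18], 'force': [-0.311, -0.326, -0.251], 'ft_torque': [0.01, 0.021, -0.008], 'gripper_width': 1.0019235027190665}
scene [[494.1, 0.0, 249.4], [0.0, 494.1, 191.2], [0.0, 0.0, 1.0]] [[-0.448, 0.723, -0.526, 1.442], [0.894, 0.362, -0.264, 0.498], [-0.001, -0.588, -0.809, 1.445], [0.0, 0.0, 0.0, 1.0]]
top [[357.1, 0.0, 257.4], [0.0, 357.1, 187.1], [0.0, 0.0, 1.0]] [[0.028, -0.993, 0.115, 0.44], [-0.999, -0.03, -0.015, 0.076], [0.019, -0.115, -0.993, 1.241], [0.0, 0.0, 0.0, 1.0]]
wrist [[297.3, 0.0, 253.8], [0.0, 297.3, 194.6], [0.0, 0.0, 1.0]] [[1.0, -0.0, -0.0, 0.001], [0.0, 0.952, 0.307, -0.085], [0.0, -0.307, 0.952, -0.162], [0.0, 0.0, 0.0, 1.0]]
```

View pics/top0.png

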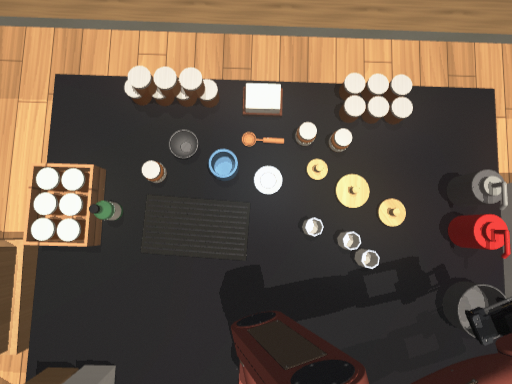

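View pics/scene0.png

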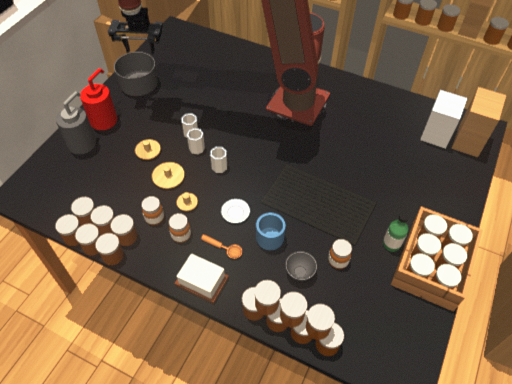

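View pics/wrist0.png

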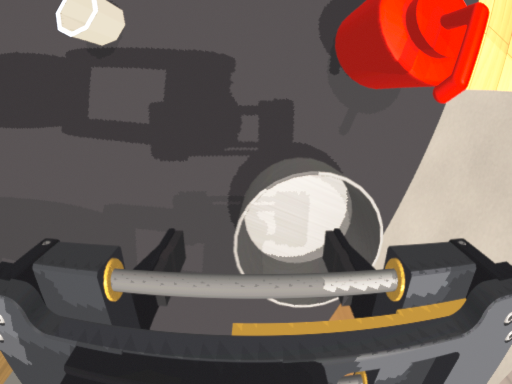

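Top view: three beakers near (314,227), (349,240) and (368,259). The lids are at (317,169), (353,190) and (392,212), the crock at (223,165), and the mat is centred near (196,227). I'll zoom in to measure.

```bash
cat > h.py <<'E'
import numpy as np, cv2
from plant import arm, vision
def proj(c,P):
    P=np.atleast_2d(P).astype(float);E=np.linalg.inv(c["extrinsics"]);q=P@E[:3,:3].T+E[:3,3]
    u=q@c["mtx"].T; return u[:,:2]/u[:,2:]
def back(c,uv,z):
    d=c["extrinsics"][:3,:3]@np.linalg.inv(c["mtx"])@np.array([uv[0],uv[1],1.]);o=c["extrinsics"][:3,3]
    return o+d*(z-o[2])/d[2]
def st():
    s=arm.get_state(); print("t %.2f"%s["time"],"p",np.round(s["eef_pos"],4),"rpy",np.round(s["orientation"],4),"F",np.round(s["force"],1),"g %.3f"%s["gripper_width"],"q",np.round(s["joint_pos"],2)); return s
def crop(img,x0,y0,x1,y1,k,name):
    cv2.imwrite(f"pics/{name}.png",cv2.resize(img[y0:y1,x0:x1],None,fx=k,fy=k,interpolation=cv2.INTER_CUBIC)[:,:,::-1])
E
python3 - <<'E'
from h import *
c=vision.capture("top");np.save("top0.npy",c,allow_pickle=True)
crop(c["color"],270,120,420,280,5 if 0 else 3.7,"t1"); crop(c["color"],90,120,270,270,4,"t2")
d=vision.capture("scene");np.save("scene0.npy",d,allow_pickle=True)
crop(d["color"],120,95,280,220,4.5,"s1")
for n,uv,z in [("b1",(314,223),.08),("b2",(349,237),.08),("b3",(368,255),.08),("lidS",(317,169),.018),("lidL",(353,190),.018),("lidM",(392,212),.018),("crock",(223,160),.09),("mat",(196,227),.008)]: print(n,back(c,uv,z).round(3))
E
```

```text
b1 [ 0.463 -0.128  0.08 ]
b2 [ 0.421 -0.242  0.08 ]
b3 [ 0.365 -0.304  0.08 ]
lidS [ 0.652 -0.148  0.018]
lidL [ 0.582 -0.274  0.018]
lidM [ 0.51  -0.408  0.018]
crock [0.659 0.174 0.09 ]
mat [0.44  0.264 0.008]
```

View pics/t1.png

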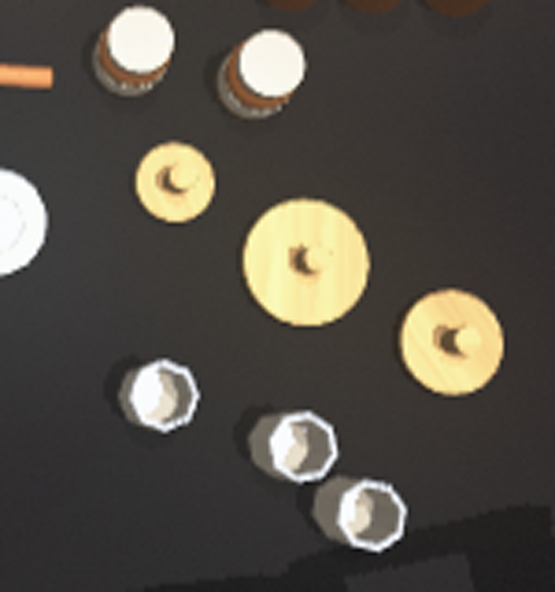

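View pics/t2.png

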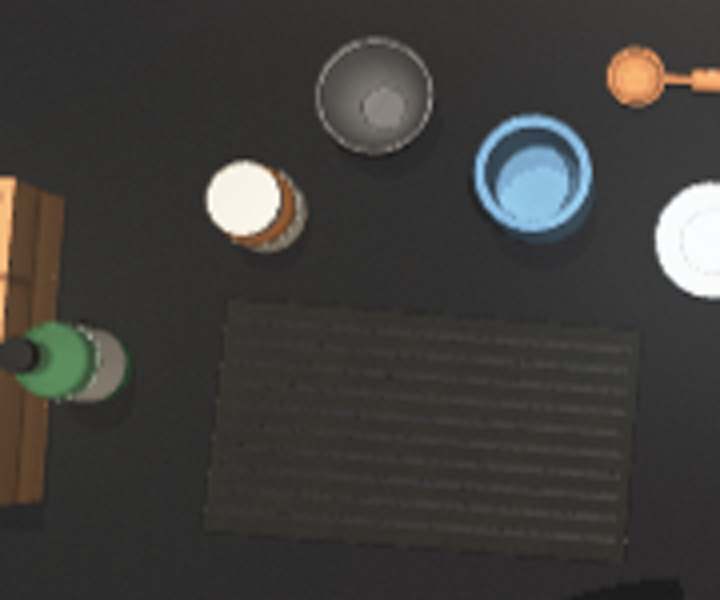

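View pics/s1.png

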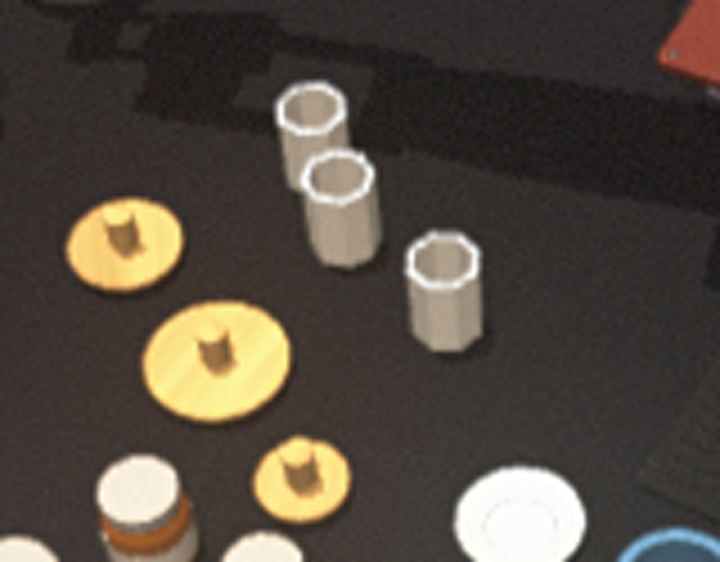

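```bash
cat > fit.py <<'E'
from h import *
from scipy.optimize import minimize
def circ(p,z,r,n=48):
    a=np.linspace(0,2*np.pi,n,endpoint=False);return np.c_[p[0]+r*np.cos(a),p[1]+r*np.sin(a),0*a+z]
def octo(p,yaw,z,af):
    a=yaw+np.pi/8+np.arange(8)*np.pi/4;R=af/2/np.cos(np.pi/8);return np.c_[p[0]+R*np.cos(a),p[1]+R*np.sin(a),0*a+z]
S=8
def render(c,polys,box):
    x0,y0,x1,y1=box;m=np.zeros(((y1-y0)*S,(x1-x0)*S),np.float32)
    for P,v in polys:
        q=(proj(c,P)-[x0,y0]+.5)*S-.5
        cv2.fillPoly(m,[np.round(q).astype(np.int32)],float(v))
    return cv2.resize(m,(x1-x0,y1-y0),interpolation=cv2.INTER_AREA)
def score(img,m):
    # best linear explanation of the image by mask levels
    a=img.ravel()-img.mean();b=m.ravel()-m.mean();return -(a@b)/np.sqrt((a@a)*(b@b)+1e-9)
def fit_beaker(c,p0,pad=16):
    g=c["color"].astype(np.float32).mean(2)
    u=proj(c,[[*p0,.08]])[0].astype(int);box=(u[0]-pad,u[1]-pad,u[0]+pad,u[1]+pad)
    im=np.maximum(g[box[1]:box[3],box[0]:box[2]]-200,0) # only the bright rim
    f=lambda v:score(im,render(c,[(octo(v[:2],v[2],.08,.056),1),(octo(v[:2],v[2],.08,.048),0)],box))
    best=min((minimize(f,[p0[0],p0[1],y],method="Nelder-Mead",options=dict(initial_simplex=np.array([p0[0],p0[1],y])+np.vstack([np.zeros(3),np.diag([.008,.008,.2])]))) for y in (0,.26,.52)),key=lambda r:r.fun)
    y=np.degrees(best.x[2])%45
    return best.x[:2],y,best.fun
def fit_ring(c,p0,z,r,ri,ch,pad=24):
    u=proj(c,[[*p0,z]])[0].astype(int);box=(u[0]-pad,u[1]-pad,u[0]+pad,u[1]+pad)
    im=ch(c["color"].astype(np.float32))[box[1]:box[3],box[0]:box[2]]
    def f(v):
        P=[(circ(v,z,r),1)]+([(circ(v,z,ri),0)] if ri else [])
        return score(im,render(c,P,box))
    b=minimize(f,p0,method="Nelder-Mead",options=dict(initial_simplex=np.array(p0)+np.array([[0,0],[.008,0],[0,.008]])))
    return b.x,b.fun
E
python3 - <<'E'
from fit import *
T=np.load("top0.npy",allow_pickle=True).item();D=np.load("scene0.npy",allow_pickle=True).item()
yel=lambda I:((I[...,0]-I[...,2])>40).astype(np.float32)
blu=lambda I:np.maximum(I[...,2]-I[...,0]-35,0)
P0=[back(T,uv,.08)[:2] for uv in [(315.1,227),(352.4,240.8),(370.8,259.5)]]
for n,c in (("top",T),("scene",D)):
    for p in P0:
        r=fit_beaker(c,p); print(n,r[0].round(4),round(r[1],1),round(r[2],2))
    for nm,uv,r in (("S",(317,169),.037),("L",(353,190),.059),("M",(392.2,212.4),.048)):
        print(n,nm,[np.round(x,4) for x in fit_ring(c,back(T,uv,.018)[:2],.018,r,None,yel)])
    print(n,"crock",[np.round(x,4) for x in fit_ring(c,back(T,(223.2,163.5),.09)[:2],.09,.048,.039,blu)])
for q in [(228,298),(640,331),(625,563),(204,528)]: print("mat",back(T,(q[0]/4+90,q[1]/4+120),.008).round(3))
for n,uv,z in (("syrup",(113,211),0),("jarL",(150.7,169.6),.085),("dish",(268,180),.016),("jar1",(307.5,130.5),.085),("jar2",(343,137),.085)):print(n,back(T,uv,z).round(3))
E
```

```text
top [ 0.4515 -0.1296] 24.2 -0.5
top [ 0.41   -0.2514] 12.9 -0.57
top [ 0.3527 -0.3109] 34.3 -0.66
top S [array([ 0.6525, -0.1476]), np.float64(-0.8689)]
top L [array([ 0.5806, -0.2709]), np.float64(-0.9852)]
top M [array([ 0.5094, -0.4069]), np.float64(-0.9655)]
top crock [array([0.6504, 0.1743]), np.float64(-0.5822)]
scene [ 0.4525 -0.1267] 26.6 -0.78
scene [ 0.4109 -0.2491] 12.6 -0.69
scene [ 0.3536 -0.308 ] 35.2 -0.64
scene S [array([ 0.6536, -0.1455]), np.float64(-0.6501)]
scene L [array([ 0.5841, -0.2668]), np.float64(-0.7649)]
scene M [array([ 0.512, -0.403]), np.float64(-0.7871)]
scene crock [array([0.6506, 0.1755]), np.float64(-0.8396)]
mat [0.546 0.438 0.008]
mat [0.528 0.082 0.008]
mat [0.33  0.088 0.008]
mat [0.35  0.445 0.008]
syrup [0.486 0.553 0.   ]
jarL [0.621 0.408 0.085]
dish [0.608 0.022 0.016]
jar1 [ 0.769 -0.103  0.085]
jar2 [ 0.751 -0.221  0.085]
```

Emit:
{"name": "arm_command", "arguments": {"commands": [0.9, 0.57, 0, 0, 0, 0, 1, 0.9, 0.57, 0, 0, 0, 0, 1, 0.9, 0.57, 0, 0, 0, 0, 1, 0.9, 0.57, 0, 0, 0, 0, 1, 0.9, 0.57, 0, 0, 0, 0, 1, 0.9, 0.57, 0, 0, 0, 0, 1, 0.9, 0.57, 0, 0, 0, 0, 1, 0.9, 0.57, 0, 0, 0, 0, 1, 0.9, 0.57, 0, 0, 0, 0, 1, 0.9, 0.57, 0, 0, 0, 0, 1, 0.9, 0.57, 0, 0, 0, 0, 1, 0.9, 0.57, 0, 0, 0, 0, 1, 0, 0, 0, 0, 0, 0, 1], "grip_force": 25}}

```text
time: 1.55
eef_pos: [0.5158, -0.3983, 0.2196]
orientation: [3.141, 0.004, -1.184]
force: [-0.3, 0.5, -0.8]
gripper_width: 1.002
```

```bash
cat >> h.py <<'E'
from scipy.spatial.transform import Rotation as Rot
def wcap(name=None):
    s=arm.get_state();c=vision.capture("wrist")
    T=np.eye(4);T[:3,:3]=Rot.from_euler("xyz",s["orientation"]).as_matrix();T[:3,3]=s["eef_pos"]
    c["extrinsics"]=T@c["mount"]
    if name: cv2.imwrite(f"pics/{name}.png",c["color"][:,:,::-1])
    return c
def wback(c,uv,z):
    m=c["mtx"];d=np.array([(uv[0]-m[0,2])/m[0,0],(uv[1]-m[1,2])/m[1,1]]);r=np.hypot(*d)
    v=np.r_[d/r*np.sin(r),np.cos(r)];v=c["extrinsics"][:3,:3]@v;o=c["extrinsics"][:3,3];return o+v*(z-o[2])/v[2]
def wproj(c,P):
    P=np.atleast_2d(P).astype(float);E=np.linalg.inv(c["extrinsics"]);q=P@E[:3,:3].T+E[:3,3]
    th=np.arctan2(np.hypot(q[:,0],q[:,1]),q[:,2]);h=np.hypot(q[:,0],q[:,1])+1e-12;m=c["mtx"]
    return np.c_[m[0,2]+m[0,0]*th*q[:,0]/h,m[1,2]+m[1,1]*th*q[:,1]/h]
E
python3 - <<'E'
from h import *
st();c=wcap("w1");np.save("w1.npy",c,allow_pickle=True);print(wproj(c,[[.511,-.405,.056],[.511,-.405,.018]]))
E
```

```text
t 1.55 p [ 0.5158 -0.3983  0.2196] rpy [ 3.141   0.0042 -1.1837] F [-0.3  0.5 -0.8] g 1.002 q [-0.78  0.29  1.45  0.    1.41  0.4 ]
[[257.98084317 183.63342034]
 [257.71246434 175.41976268]]
```

View pics/w1.png

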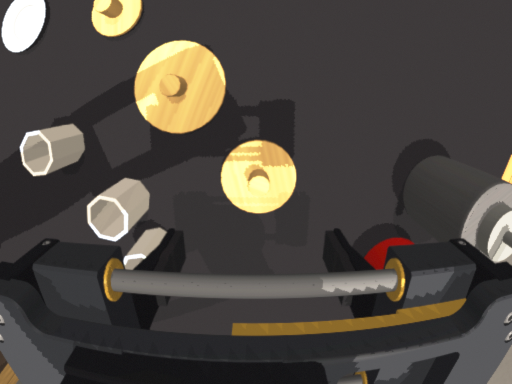

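The medium lid's knob top is at about (259,185) and its flange centre at about (258.5,177). That is within 1–2 px of the prediction.

```bash
python3 - <<'E'
from h import *
c=np.load("w1.npy",allow_pickle=True).item()
I=c["color"].astype(int);m=(((I[...,0]-I[...,2])>40)).astype(np.uint8);n,l,s,ce=cv2.connectedComponentsWithStats(m)
k=l[165,258];print(s[k]);cc=cv2.findContours((l==k).astype(np.uint8),0,2)[0][0];e=cv2.fitEllipse(cc);print(e)
print(wback(c,e[0],.018),wback(c,(259,185),.056))
E
```

```text
[ 220  139   77   75 4462]
((258.10595703125, 176.37208557128906), (73.49633026123047, 75.55816650390625), 89.03482055664062)
[ 0.51004218 -0.40593041  0.018     ] [ 0.50994485 -0.40668919  0.056     ]
```

Emit:
{"name": "arm_command", "arguments": {"commands": [-0.12, -0.15, -0.9, 0, 0, 0, 1, -0.11, -0.15, -0.9, 0, 0, 0, 1, 0, 0, -0.9, 0, 0, 0, 1, 0, 0, -0.9, 0, 0, 0, 1, 0, 0, -0.9, 0, 0, 0, 1, 0, 0, -0.9, 0, 0, 0, 1, 0, 0, -0.9, 0, 0, 0, 1, 0, 0, -0.6, 0, 0, 0, 1, 0, 0, 0, 0, 0, 0, 1]}}

```text
time: 2.5
eef_pos: [0.4998, -0.414, 0.0422]
orientation: [3.136, 0.0, -1.191]
force: [-0.8, -0.8, 0.4]
gripper_width: 1.0
```

```bash
python3 - <<'E'
from h import *
st()
E
```

```text
t 2.50 p [ 0.4998 -0.414   0.0422] rpy [ 3.1359e+00  5.0000e-04 -1.1907e+00] F [-0.8 -0.8  0.4] g 1.000 q [-0.81  0.46  1.59 -0.01  1.1   0.38]
```

Emit:
{"name": "arm_command", "arguments": {"commands": [0.38, 0.3, -0.3, 0, 0, 0, 1, 0, 0, 0, 0, 0, 0, 1, 0, 0, 0, 0, 0, 0, 1]}}

```text
time: 2.8
eef_pos: [0.5106, -0.4077, 0.0366]
orientation: [3.137, -0.002, -1.192]
force: [0.9, 0.9, 0.9]
gripper_width: 0.999
```

Emit:
{"name": "arm_command", "arguments": {"commands": [0, 0.06, -0.4, 0, 0, 0, 1, 0, 0, 0, 0, 0, 0, 1, 0, 0, 0, 0, 0, 0, 1]}}

```text
time: 3.1
eef_pos: [0.5122, -0.4069, 0.0281]
orientation: [3.139, -0.006, -1.191]
force: [-0.2, -0.0, -0.1]
gripper_width: 1.001
```

Now I'll close on the knob.

Emit:
{"name": "arm_command", "arguments": {"commands": [-0.08, 0.04, -0.1, 0, 0, 0, 0.6, 0, 0, 0, 0, 0, 0, 0, 0, 0, 0, 0, 0, 0, 0, 0, 0, 0, 0, 0, 0, 0, 0, 0, 0, 0, 0, 0, 0, 0, 0, 0, 0, 0, 0, 0], "grip_force": 30}}

```text
time: 3.7
eef_pos: [0.5101, -0.4062, 0.0261]
orientation: [3.139, -0.007, -1.191]
force: [-0.5, -0.9, -0.2]
gripper_width: 0.542
```

Emit:
{"name": "arm_command", "arguments": {"commands": [0, 0, 0, 0, 0, 0, 0, 0, 0, 0.5, 0, 0, 0, 0, 0, 0, 0.8, 0, 0, 0, 0, 0, 0, 0.8, 0, 0, 0, 0, 0, 0, 0.8, 0, 0, 0, 0, 0, 0, 0.8, 0, 0, 0, 0, 0, 0, 0.8, 0, 0, 0, 0, 0, 0, 0.8, 0, 0, 0, 0, 0, 0, 0.6, 0, 0, 0, 0, 0, 0, 0, 0, 0, 0, 0]}}

```text
time: 4.7
eef_pos: [0.509, -0.405, 0.1844]
orientation: [3.139, -0.007, -1.191]
force: [0.3, -0.4, -0.4]
gripper_width: 0.284
```

```bash
python3 - <<'E'
from h import *
st();c=wcap("w2")
E
```

```text
t 4.70 p [ 0.509  -0.405   0.1844] rpy [ 3.1388 -0.0068 -1.1908] F [ 0.3 -0.4 -0.4] g 0.284 q [-0.79  0.3   1.5  -0.01  1.33  0.4 ]
```

View pics/w2.png

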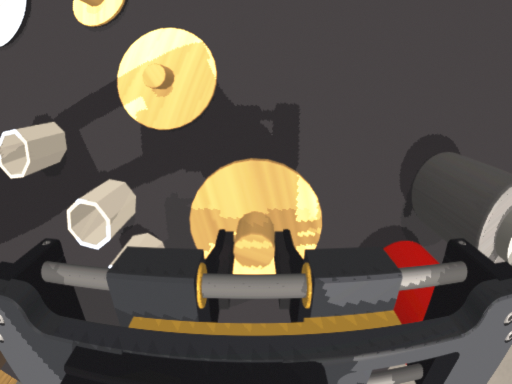

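```bash
python3 - <<'E'
from fit import *
s=st();c=wcap()
I=c["color"].astype(int);m=(((I[...,0]-I[...,2])>60)).astype(np.uint8);n,l,ss,ce=cv2.connectedComponentsWithStats(m)
k=l[180,230];print(ss[k])
# compare with predicted flange extents for several drops d below TCP
T=np.eye(4);T[:3,:3]=Rot.from_euler("xyz",s["orientation"]).as_matrix();T[:3,3]=s["eef_pos"]
for d in (0,.008,.012,.02,.03):
    P=circ((0,0),d,.048);P=P@T[:3,:3].T+T[:3,3];q=wproj(c,P);print(d,q.min(0).round(0),q.max(0).round(0))
E
```

```text
t 4.75 p [ 0.5086 -0.4046  0.183 ] rpy [ 3.1381 -0.0053 -1.1909] F [ 0.2  0.1 -0.3] g 0.285 q [-0.79  0.3   1.5  -0.01  1.33  0.4 ]
[  189   159   133   116 10615]
0 [176. 169.] [330. 306.]
0.008 [179. 166.] [327. 299.]
0.012 [180. 164.] [326. 296.]
0.02 [183. 161.] [324. 290.]
0.03 [186. 158.] [320. 282.]
```

The fingers were slow and only caught the last 8 mm of the knob. I'll set the lid back down and grip it deeper.

Emit:
{"name": "arm_command", "arguments": {"commands": [0, 0, -0.9, 0, 0, 0, 0, 0, 0, -0.9, 0, 0, 0, 0, 0, 0, -0.9, 0, 0, 0, 0, 0, 0, -0.9, 0, 0, 0, 0, 0, 0, -0.8, 0, 0, 0, 0, 0, 0, -0.5, 0, 0, 0, 0, 0, 0, 0, 0, 0, 0, 0]}}

```text
time: 5.5
eef_pos: [0.5042, -0.4004, 0.0461]
orientation: [3.133, 0.006, -1.191]
force: [1.6, -1.7, 2.9]
gripper_width: 0.285
```

Emit:
{"name": "arm_command", "arguments": {"commands": [0, 0, 0, 0, 0, 0, 0.7, 0, 0, 0, 0, 0, 0, 0.7, 0, 0, 0, 0, 0, 0, 0.7, 0, 0, -0.4, 0, 0, 0, 0.7, 0, 0, -0.4, 0, 0, 0, 0.7, 0, 0, 0, 0, 0, 0, 0.7]}}

```text
time: 6.1
eef_pos: [0.5048, -0.4009, 0.0269]
orientation: [3.134, 0.004, -1.191]
force: [-0.2, 0.1, -1.0]
gripper_width: 0.679
```

```bash
python3 - <<'E'
from h import *
st();c=wcap("w3")
E
```

```text
t 6.10 p [ 0.5048 -0.4009  0.0269] rpy [ 3.1338  0.0044 -1.1908] F [-0.2  0.1 -1. ] g 0.679 q [-0.79  0.47  1.6  -0.01  1.08  0.4 ]
```

View pics/w3.png

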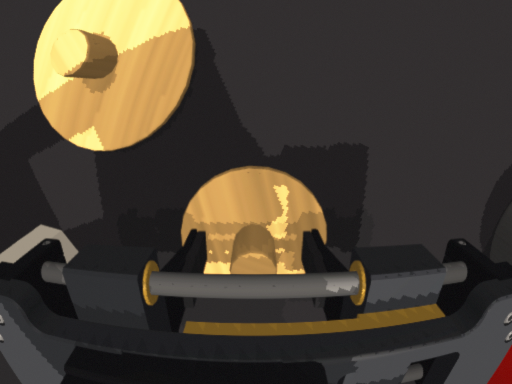

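The lid sits flat and centred between the jaws. I'll close and wait until the grip is firm.

Emit:
{"name": "arm_command", "arguments": {"commands": [0, 0, 0, 0, 0, 0, 0, 0, 0, 0, 0, 0, 0, 0, 0, 0, 0, 0, 0, 0, 0, 0, 0, 0, 0, 0, 0, 0, 0, 0, 0, 0, 0, 0, 0, 0, 0, 0, 0, 0, 0, 0, 0, 0, 0, 0, 0, 0, 0, 0, 0, 0, 0, 0, 0, 0, 0, 0, 0, 0, 0, 0, 0], "grip_force": 35}}

```text
time: 7.05
eef_pos: [0.5053, -0.4014, 0.0281]
orientation: [3.134, 0.003, -1.191]
force: [0.1, -0.1, -1.1]
gripper_width: 0.289
```

Emit:
{"name": "arm_command", "arguments": {"commands": [0, 0, 0.6, 0, 0, 0, 0, 0, 0, 0.9, 0, 0, 0, 0, 0, 0, 0.9, 0, 0, 0, 0, 0, 0, 0.9, 0, 0, 0, 0, 0, 0, 0.9, 0, 0, 0, 0, 0, 0, 0.9, 0, 0, 0, 0, 0, 0, 0.9, 0, 0, 0, 0, 0, 0, 0.9, 0, 0, 0, 0, 0, 0, 0.6, 0, 0, 0, 0, 0, 0, 0, 0, 0, 0, 0]}}

```text
time: 8.05
eef_pos: [0.5038, -0.3998, 0.2312]
orientation: [3.135, 0.001, -1.191]
force: [0.8, -0.2, -1.4]
gripper_width: 0.289
```

```bash
cat >> h.py <<'E'
def held_flange(c,s):
    I=c["color"].astype(int);m=(((I[...,0]-I[...,2])>60)).astype(np.uint8);n,l,ss,ce=cv2.connectedComponentsWithStats(m)
    k=l[180,240];print("flange x0",ss[k][0],"x1",ss[k][0]+ss[k][2]-1,"top",ss[k][1])
E
python3 - <<'E'
from h import *
s=st();c=wcap("w4");held_flange(c,s)
E
```

```text
t 8.05 p [ 0.5038 -0.3998  0.2312] rpy [ 3.1352e+00  1.3000e-03 -1.1908e+00] F [ 0.8 -0.2 -1.4] g 0.289 q [-0.79  0.26  1.46 -0.01  1.42  0.4 ]
flange x0 182 x1 326 top 166
```

Emit:
{"name": "arm_command", "arguments": {"commands": [0.06, 1, 0, 0, 0, 0, 0, 0.06, 1, 0, 0, 0, 0, 0, 0.06, 1, 0, 0, 0, 0, 0, 0.06, 1, 0, 0, 0, 0, 0, 0.06, 1, 0, 0, 0, 0, 0, 0.06, 1, 0, 0, 0, 0, 0, 0.06, 1, 0, 0, 0, 0, 0, 0.06, 1, 0, 0, 0, 0, 0, 0.06, 1, 0, 0, 0, 0, 0, 0.06, 1, 0, 0, 0, 0, 0, 0.06, 1, 0, 0, 0, 0, 0, 0.06, 1, 0, 0, 0, 0, 0, 0.06, 1, 0, 0, 0, 0, 0, 0.06, 1, 0, 0, 0, 0, 0, 0.06, 1, 0, 0, 0, 0, 0, 0.06, 1, 0, 0, 0, 0, 0, 0.06, 1, 0, 0, 0, 0, 0, 0.06, 1, 0, 0, 0, 0, 0, 0.06, 1, 0, 0, 0, 0, 0, 0, 0, 0, 0, 0, 0, 0]}}

```text
time: 10.1
eef_pos: [0.512, 0.0996, 0.1945]
orientation: [3.095, 0.038, -1.196]
force: [-1.2, -0.5, -1.0]
gripper_width: 0.293
```

```bash
python3 - <<'E'
from h import *
s=st();c=wcap("w5");held_flange(c,s);np.save("w5.npy",c,allow_pickle=True);print(wproj(c,[[.6505,.175,.09]]))
E
```

```text
t 10.10 p [0.512  0.0996 0.1945] rpy [ 3.0952  0.0384 -1.1958] F [-1.2 -0.5 -1. ] g 0.293 q [0.03 0.04 1.78 0.02 1.38 1.22]
flange x0 182 x1 326 top 167
[[235.33608403  17.00593977]]
```

View pics/w5.png

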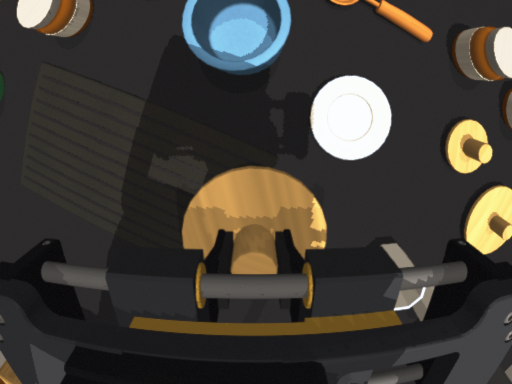

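```bash
cat >> h.py <<'E'
def todo(p,R,n=0):
    """print remaining shift (units of 25mm) and turn (units of 6deg, world rotvec) to reach p,R"""
    s=st();Rc=Rot.from_euler("xyz",s["orientation"])
    d=(np.array(p)-s["eef_pos"])/.025;w=np.degrees((R*Rc.inv()).as_rotvec())/6
    print("shift units",d.round(2),"turn units",w.round(2));return d,w
def down(yaw): return Rot.from_euler("xyz",[np.pi,0,yaw])
E
python3 - <<'E'
from fit import *
c=np.load("w5.npy",allow_pickle=True).item()
I=c["color"].astype(int);m=((I[...,2]-I[...,0])>35).astype(np.uint8);n,l,ss,ce=cv2.connectedComponentsWithStats(m)
k=l[40,200];cc=max(cv2.findContours((l==k).astype(np.uint8),0,1)[0],key=len)[:,0].astype(float)
cc=cc[cc[:,1]>3]
W=np.array([wback(c,p,.09)[:2] for p in cc])
W=W[:];from scipy.optimize import least_squares
# only rim points: upper outer rim = the ones farther from view: use whichever lie at r~.048
from numpy.linalg import norm
p=np.array([.6505,.175])
print(np.round(np.c_[cc,norm(W-p,axis=1)*1e3][::6],1).tolist())
E
```

```text
[[185.0, 4.0, 47.4], [184.0, 10.0, 46.6], [182.0, 16.0, 47.5], [182.0, 22.0, 47.3], [182.0, 28.0, 47.8], [183.0, 34.0, 48.0], [185.0, 40.0, 48.2], [189.0, 46.0, 47.6], [193.0, 52.0, 48.0], [199.0, 58.0, 48.2], [205.0, 62.0, 48.0], [211.0, 65.0, 47.9], [217.0, 67.0, 47.7], [223.0, 69.0, 48.1], [229.0, 70.0, 48.3], [235.0, 70.0, 48.1], [241.0, 70.0, 48.4], [247.0, 69.0, 48.4], [253.0, 67.0, 48.1], [259.0, 66.0, 49.1], [265.0, 63.0, 49.1], [271.0, 62.0, 51.2], [276.0, 56.0, 49.9], [280.0, 50.0, 48.7], [283.0, 44.0, 47.7], [286.0, 38.0, 47.4], [289.0, 32.0, 47.9], [290.0, 26.0, 47.5], [291.0, 20.0, 47.7], [290.0, 14.0, 46.9], [289.0, 8.0, 46.8], [278.0, 5.0, 38.2], [280.0, 11.0, 38.6], [280.0, 17.0, 38.2], [280.0, 23.0, 38.6], [278.0, 29.0, 38.2], [275.0, 27.0, 35.2], [273.0, 21.0, 32.5], [269.0, 15.0, 28.9], [264.0, 9.0, 25.6], [259.0, 5.0, 23.1]]
```

```bash
python3 - <<'E'
from h import *
todo([.6505,.175,.2],down(-1.19))
E
```

```text
t 10.15 p [0.5118 0.0983 0.1943] rpy [ 3.0942  0.0376 -1.1961] F [ 0.  -0.  -1.3] g 0.289 q [0.03 0.04 1.78 0.02 1.38 1.22]
shift units [5.55 3.07 0.23] turn units [-0.17 -0.55  0.05]
```

Emit:
{"name": "arm_command", "arguments": {"commands": [0.8, 0.44, 0.04, -0.03, -0.09, 0, 0, 0.8, 0.44, 0.04, -0.03, -0.09, 0, 0, 0.8, 0.44, 0.04, -0.03, -0.09, 0, 0, 0.8, 0.44, 0.04, -0.03, -0.09, 0, 0, 0.8, 0.44, 0.04, -0.03, -0.09, 0, 0, 0.8, 0.44, 0.04, -0.03, -0.09, 0, 0, 0.6, 0.4, 0, 0, 0, 0, 0, 0, 0, 0, 0, 0, 0, 0, 0, 0, 0, 0, 0, 0, 0]}}

```text
time: 11.05
eef_pos: [0.6469, 0.1655, 0.1895]
orientation: [3.123, -0.003, -1.202]
force: [0.6, 0.0, -0.9]
gripper_width: 0.285
```

```bash
python3 - <<'E'
from h import *
todo([.6505,.175,.14],down(-1.19))
E
```

```text
t 11.05 p [0.6469 0.1655 0.1895] rpy [ 3.1233e+00 -3.0000e-03 -1.2021e+00] F [ 0.6  0.  -0.9] g 0.285 q [ 0.14  0.36  1.42 -0.01  1.38  1.34]
shift units [ 0.14  0.38 -1.98] turn units [ 0.09 -0.15  0.12]
```

Emit:
{"name": "arm_command", "arguments": {"commands": [0.14, 0.38, -0.5, 0.09, -0.15, 0.12, 0, 0, 0, -0.6, 0, 0, 0, 0, 0, 0, -0.6, 0, 0, 0, 0, 0, 0, 0, 0, 0, 0, 0, 0, 0, 0, 0, 0, 0, 0]}}

```text
time: 11.55
eef_pos: [0.6471, 0.1701, 0.1427]
orientation: [3.136, -0.001, -1.193]
force: [0.4, 0.1, -0.1]
gripper_width: 0.288
```

```bash
python3 - <<'E'
from h import *
todo([.6505,.175,.125],down(-1.19))
E
```

```text
t 11.55 p [0.6471 0.1701 0.1427] rpy [ 3.1355e+00 -6.0000e-04 -1.1929e+00] F [ 0.4  0.1 -0.1] g 0.288 q [ 0.14  0.39  1.47 -0.    1.29  1.33]
shift units [ 0.14  0.19 -0.71] turn units [ 0.03 -0.05  0.03]
```

Emit:
{"name": "arm_command", "arguments": {"commands": [0.14, 0.19, -0.3, 0.03, -0.05, 0, 0, 0, 0, -0.3, 0, 0, 0, 0, 0, 0, 0, 0, 0, 0, 0, 0, 0, 0, 0, 0, 0, 0]}}

```text
time: 11.95
eef_pos: [0.6514, 0.1751, 0.1275]
orientation: [-3.14, -0.0, -1.193]
force: [0.4, 0.4, -1.2]
gripper_width: 0.289
```

```bash
python3 - <<'E'
from h import *
todo([.6505,.175,.110],down(-1.19))
E
```

```text
t 11.95 p [0.6514 0.1751 0.1275] rpy [-3.1398 -0.     -1.1932] F [ 0.4  0.4 -1.2] g 0.289 q [0.15 0.41 1.47 0.   1.26 1.34]
shift units [-0.04 -0.   -0.7 ] turn units [-0.01  0.02  0.03]
```

Emit:
{"name": "arm_command", "arguments": {"commands": [-0.04, 0, -0.3, 0, 0, 0, 0, 0, 0, -0.25, 0, 0, 0, 0, 0, 0, -0.1, 0, 0, 0, 0, 0, 0, 0, 0, 0, 0, 0]}}

```text
time: 12.35
eef_pos: [0.6506, 0.1752, 0.1104]
orientation: [-3.139, -0.0, -1.193]
force: [-1.1, 0.5, -1.4]
gripper_width: 0.291
```

Emit:
{"name": "arm_command", "arguments": {"commands": [0, 0, -0.12, 0, 0, 0, 0, 0, 0, -0.08, 0, 0, 0, 0, 0, 0, -0.08, 0, 0, 0, 0]}}

```text
time: 12.65
eef_pos: [0.6513, 0.1753, 0.1081]
orientation: [-3.138, -0.001, -1.193]
force: [-5.7, -1.2, 8.2]
gripper_width: 0.291
```

Emit:
{"name": "arm_command", "arguments": {"commands": [0, 0, -0.1, 0, 0, 0, 0, 0, 0, -0.1, 0, 0, 0, 0, 0, 0, 0, 0, 0, 0, 0.7, 0, 0, 0, 0, 0, 0, 0.7, 0, 0, 0, 0, 0, 0, 0.7, 0, 0, 0.1, 0, 0, 0, 0.7, 0, 0, 0.8, 0, 0, 0, 0.7, 0, 0, 0.8, 0, 0, 0, 0.7, 0, 0, 0.8, 0, 0, 0, 0.5, 0, 0, 0, 0, 0, 0, 0, 0, 0, 0, 0, 0, 0, 0, 0, 0, 0, 0, 0, 0, 0, 0, 0, 0, 0, 0, 0, 0, 0, 0, 0, 0, 0, 0, 0]}}

```text
time: 14.05
eef_pos: [0.6498, 0.175, 0.1683]
orientation: [3.141, 0.0, -1.193]
force: [-0.1, 0.4, -0.1]
gripper_width: 0.24
```

```bash
python3 - <<'E'
from h import *
todo([.6505,.175,.14],down(-1.19)); c=wcap("w6")
E
```

```text
t 14.05 p [0.6498 0.175  0.1683] rpy [ 3.1413e+00  1.0000e-04 -1.1930e+00] F [-0.1  0.4 -0.1] g 0.240 q [0.15 0.37 1.44 0.   1.33 1.34]
shift units [ 0.03  0.   -1.13] turn units [-0.   -0.    0.03]
```

View pics/w6.png

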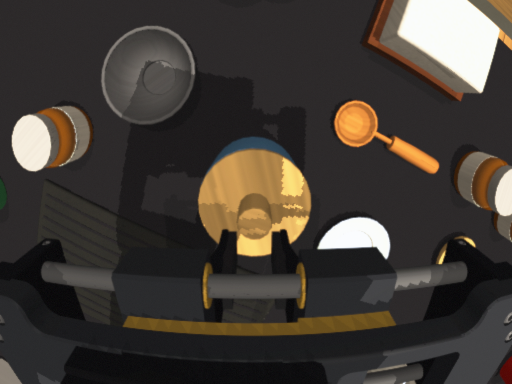

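The lid sits on the crock with its knob at about (255,215), level and concentric. Next I'll press it with the closed fingertips. The knob top should be at z 0.136.

Emit:
{"name": "arm_command", "arguments": {"commands": [0, 0, -0.4, 0, 0, 0, 0, 0, 0, -0.4, 0, 0, 0, 0, 0, 0, -0.3, 0, 0, 0, 0, 0, 0, -0.15, 0, 0, 0, 0, 0, 0, -0.1, 0, 0, 0, 0]}}

```text
time: 14.6
eef_pos: [0.6497, 0.1748, 0.1363]
orientation: [3.141, -0.0, -1.193]
force: [-9.0, -2.7, 18.1]
gripper_width: 0.005
```

The lid is fully home: contact came at 0.136 with 18 N. Next I'll recheck the beakers and plan the first grasp.

Emit:
{"name": "arm_command", "arguments": {"commands": [0, 0, 0.5, 0, 0, 0, 0, 0, 0, 0.9, 0, 0, 0, 1, 0, 0, 0.9, 0, 0, 0, 1, 0, 0, 0.9, 0, 0, 0, 1, 0, -0.9, 0.5, 0, 0, 0, 1, 0, -0.9, 0.4, 0, 0, 0, 1, -0.3, -1, 0, 0, 0, 0.5, 1, -0.3, -1, 0, 0, 0, 0.5, 1, -0.3, -1, 0, 0, 0, 0.5, 1, -0.3, -1, 0, 0, 0, 0.5, 1, -0.3, -1, 0, 0, 0, 0.5, 1, 0, 0, 0, 0, 0, 0, 1]}}

```text
time: 15.8
eef_pos: [0.61, -0.0, 0.242]
orientation: [3.141, -0.001, -0.917]
force: [0.5, -0.0, 0.2]
gripper_width: 0.92
```

```bash
cat >> fit.py <<'E'
def pose(theta,a,g,back=0.):
    """theta: jaw yaw deg, a: tilt about jaw axis deg, g: grasp point"""
    th=np.radians(theta);R=Rot.from_rotvec(np.radians(a)*np.array([np.cos(th),np.sin(th),0]))*down(th)
    z=R.as_matrix()[:,2];return np.array(g)+(.019-back)*z,R
def go(theta,a,g,back=0.):
    p,R=pose(theta,a,g,back);print("target",p.round(3));return todo(p,R)
PB=[(.452,-.128),(.4105,-.250),(.353,-.3095)]
def look(tag,P0=PB):
    T=vision.capture("top");D=vision.capture("scene");np.save(f"{tag}T.npy",T,allow_pickle=True);np.save(f"{tag}D.npy",D,allow_pickle=True)
    cv2.imwrite(f"pics/{tag}T.png",T["color"][:,:,::-1]);cv2.imwrite(f"pics/{tag}D.png",D["color"][:,:,::-1])
    for p in P0:
        for c in (T,D):
            try: r=fit_beaker(c,p);print(r[0].round(4),round(r[1],1),round(r[2],2))
            except Exception as e: print(e)
E
python3 - <<'E'
from fit import *
look("L1");go(-20,-45,(.452,-.128,.04),.1)
E
```

```text
[ 0.4511 -0.1278] 29.7 -0.42
[ 0.4524 -0.1268] 26.8 -0.37
[ 0.4103 -0.2511] 10.6 -0.59
[ 0.4113 -0.249 ] 15.7 -0.62
[ 0.3529 -0.3111] 36.3 -0.67
[ 0.3536 -0.3084] 32.6 -0.64
target [ 0.472 -0.074  0.097]
t 15.90 p [0.6106 0.0025 0.2421] rpy [-3.1411e+00 -5.0000e-04 -9.1750e-01] F [-0.   0.1 -0.8] g 0.970 q [-0.12  0.17  1.54 -0.    1.42  0.79]
shift units [-5.56 -3.07 -5.79] turn units [-6.13  4.5   5.14]
```

View pics/L1T.png

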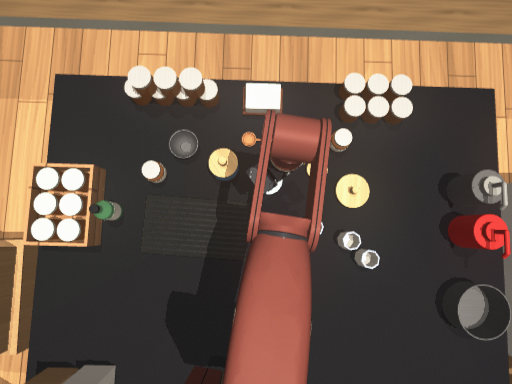

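View pics/L1D.png

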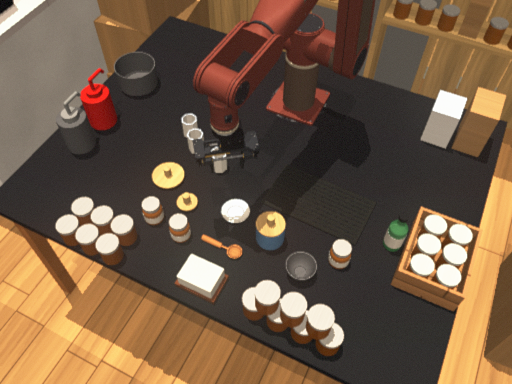

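Emit:
{"name": "arm_command", "arguments": {"commands": [-0.7, -0.3, -0.2, -0.77, 0.56, 0.64, 1, -0.7, -0.3, -0.2, -0.77, 0.56, 0.64, 1, -0.7, -0.3, -0.2, -0.77, 0.56, 0.64, 1, -0.7, -0.3, -0.2, -0.77, 0.56, 0.64, 1, -0.7, -0.3, -0.2, -0.77, 0.56, 0.64, 1, -0.7, -0.3, -0.2, -0.77, 0.56, 0.64, 1, -0.7, -0.3, -0.2, -0.77, 0.56, 0.64, 1, -0.7, -0.3, -0.2, -0.77, 0.56, 0.64, 1, 0, 0, 0, 0, 0, 0, 1]}}

```text
time: 16.8
eef_pos: [0.4709, -0.05, 0.202]
orientation: [2.335, -0.004, -0.321]
force: [-1.0, 0.6, -0.6]
gripper_width: 0.998
```

```bash
python3 - <<'E'
from fit import *
go(-20,-45,(.452,-.128,.04),.1);wcap("w7")
E
```

```text
target [ 0.472 -0.074  0.097]
t 16.80 p [ 0.4709 -0.05    0.202 ] rpy [ 2.3351 -0.0035 -0.3208] F [-1.   0.6 -0.6] g 0.998 q [ 0.19  0.23  1.76 -0.68  1.61  0.65]
shift units [ 0.03 -0.97 -4.19] turn units [ 0.2  -0.03 -0.27]
```

View pics/w7.png

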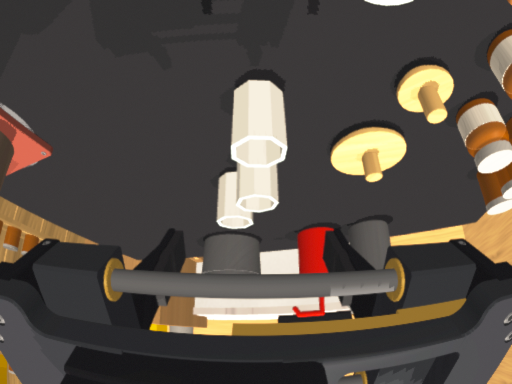

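Beaker 1 has its rim at (259,151) with a flat facing squarely, so the jaw yaw is right. I'll move in.

Emit:
{"name": "arm_command", "arguments": {"commands": [0, -0.2, -0.8, 0.05, 0, -0.06, 1, 0, -0.2, -0.8, 0.05, 0, -0.06, 1, 0, -0.2, -0.8, 0.05, 0, -0.06, 1, 0, -0.2, -0.8, 0.05, 0, -0.06, 1, 0, -0.1, -0.7, 0, 0, 0, 1, 0, 0, 0, 0, 0, 0, 1]}}

```text
time: 17.45
eef_pos: [0.4853, -0.0691, 0.109]
orientation: [2.384, -0.026, -0.359]
force: [-0.3, -0.0, -0.3]
gripper_width: 1.001
```

```bash
python3 - <<'E'
from fit import *
go(-20,-45,(.452,-.128,.04),.0);wcap("w8")
E
```

```text
target [ 0.447 -0.141  0.027]
t 17.45 p [ 0.4853 -0.0691  0.109 ] rpy [ 2.3837 -0.0264 -0.3586] F [-0.3 -0.  -0.3] g 1.001 q [ 0.13  0.36  1.78 -0.67  1.44  0.74]
shift units [-1.52 -2.86 -3.3 ] turn units [-0.16  0.33  0.09]
```

View pics/w8.png

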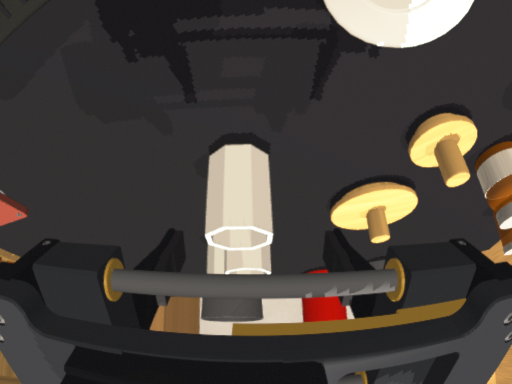

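Emit:
{"name": "arm_command", "arguments": {"commands": [-0.6, -0.1, 0, -0.16, 0.33, 0.09, 1, -0.15, -0.45, -0.5, 0, 0, 0, 1, -0.15, -0.45, -0.5, 0, 0, 0, 1, -0.15, -0.45, -0.5, 0, 0, 0, 1, 0, 0, 0, 0, 0, 0, 1]}}

```text
time: 18.0
eef_pos: [0.4597, -0.1073, 0.0729]
orientation: [2.357, -0.005, -0.347]
force: [0.2, 0.1, -0.4]
gripper_width: 0.998
```

```bash
python3 - <<'E'
from fit import *
go(-20,-45,(.452,-.128,.04),.0)
E
```

```text
target [ 0.447 -0.141  0.027]
t 18.00 p [ 0.4597 -0.1073  0.0729] rpy [ 2.3568 -0.0046 -0.3467] F [ 0.2  0.1 -0.4] g 0.998 q [ 0.08  0.37  1.86 -0.72  1.36  0.75]
shift units [-0.49 -1.33 -1.85] turn units [ 0.01  0.04 -0.02]
```

Emit:
{"name": "arm_command", "arguments": {"commands": [-0.16, -0.44, -0.6, 0, 0, 0, 1, -0.16, -0.44, -0.6, 0, 0, 0, 1, -0.16, -0.44, -0.6, 0, 0, 0, 1, 0, 0, 0, 0, 0, 0, 1]}}

```text
time: 18.4
eef_pos: [0.4474, -0.1419, 0.0271]
orientation: [2.358, -0.006, -0.348]
force: [-0.4, 0.4, 0.0]
gripper_width: 1.0
```

```bash
python3 - <<'E'
from fit import *
go(-20,-45,(.452,-.128,.04),.0);wcap("w9")
E
```

```text
target [ 0.447 -0.141  0.027]
t 18.40 p [ 0.4474 -0.1419  0.0271] rpy [ 2.3579 -0.0064 -0.3476] F [-0.4  0.4  0. ] g 1.000 q [ 0.01  0.43  1.91 -0.77  1.25  0.79]
shift units [ 0.    0.05 -0.02] turn units [ 0.01  0.06 -0.01]
```

View pics/w9.png

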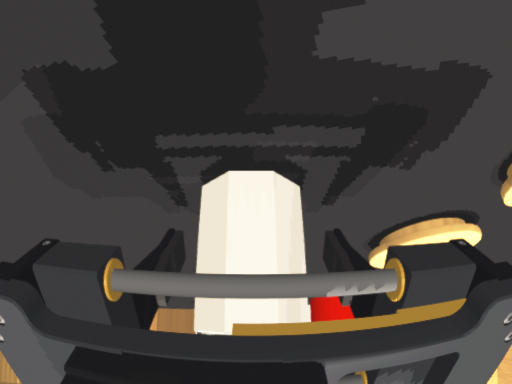

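Beaker 1 is centred between the jaws, from about (197) to (308) in columns. I'll close.

Emit:
{"name": "arm_command", "arguments": {"commands": [0, 0, 0, 0, 0, 0, 0.4, 0, 0, 0, 0, 0, 0, 0.4, 0, 0, 0, 0, 0, 0, 0.4, 0, 0, 0, 0, 0, 0, 0.4, 0, 0, 0, 0, 0, 0, 0.4, 0, 0, 0, 0, 0, 0, 0.4, 0, 0, 0, 0, 0, 0, 0.4], "grip_force": 30}}

```text
time: 19.15
eef_pos: [0.452, -0.1396, 0.0313]
orientation: [2.361, -0.014, -0.345]
force: [0.3, -1.0, -0.3]
gripper_width: 0.641
```

Emit:
{"name": "arm_command", "arguments": {"commands": [0, 0, 0.8, 0, 0, 0, 0.4, 0, 0.1, 0.9, 0, 0, 0, 0.4, 0, 0.1, 0.9, 0, 0, 0, 0.4, 0, 0.2, 0.9, 0, 0, 0, 0.4, 0, 0.3, 0.9, 0, 0, 0, 0.4]}}

```text
time: 19.65
eef_pos: [0.4475, -0.122, 0.1403]
orientation: [2.359, -0.004, -0.347]
force: [0.1, 0.0, -0.4]
gripper_width: 0.642
```

```bash
python3 - <<'E'
from fit import *
go(0,45,(.46,.0,.12),.0)
E
```

```text
target [0.46  0.013 0.107]
t 19.65 p [ 0.4475 -0.122   0.1403] rpy [ 2.3591 -0.0038 -0.3467] F [ 0.1  0.  -0.4] g 0.642 q [ 0.05  0.23  1.89 -0.72  1.43  0.65]
shift units [ 0.5   5.42 -1.35] turn units [14.82 -2.57  2.63]
```

Emit:
{"name": "arm_command", "arguments": {"commands": [0.03, 0.34, 0, 0.93, -0.16, 0.16, 0.4, 0.03, 0.34, 0, 0.93, -0.16, 0.16, 0.4, 0.03, 0.34, 0, 0.93, -0.16, 0.16, 0.4, 0.03, 0.34, 0, 0.93, -0.16, 0.16, 0.4, 0.03, 0.34, 0, 0.93, -0.16, 0.16, 0.4, 0.03, 0.34, 0, 0.93, -0.16, 0.16, 0.4, 0.03, 0.34, 0, 0.93, -0.16, 0.16, 0.4, 0.03, 0.34, 0, 0.93, -0.16, 0.16, 0.4, 0.03, 0.34, 0, 0.93, -0.16, 0.16, 0.4, 0.03, 0.34, 0, 0.93, -0.16, 0.16, 0.4, 0.03, 0.34, 0, 0.93, -0.16, 0.16, 0.4, 0.03, 0.34, 0, 0.93, -0.16, 0.16, 0.4, 0.03, 0.34, 0, 0.93, -0.16, 0.16, 0.4, 0.03, 0.34, 0, 0.93, -0.16, 0.16, 0.4, 0.03, 0.34, 0, 0.93, -0.16, 0.16, 0.4, 0, 0, 0, 0.93, -0.16, 0.16, 0.4, 0, 0, 0, 0, 0, 0, 0.4]}}

```text
time: 21.35
eef_pos: [0.4606, 0.0107, 0.1457]
orientation: [-2.292, -0.022, -0.002]
force: [-1.1, 1.2, -1.4]
gripper_width: 0.642
```

```bash
python3 - <<'E'
from fit import *
go(0,45,(.46,.0,.05),.0);wcap("w10")
E
```

```text
target [0.46  0.013 0.037]
t 21.35 p [0.4606 0.0107 0.1457] rpy [-2.2924 -0.0219 -0.0025] F [-1.1  1.2 -1.4] g 0.642 q [-0.65  0.2   1.95  0.65  1.58 -0.85]
shift units [-0.02  0.11 -4.36] turn units [-0.61  0.21  0.02]
```

View pics/w10.png

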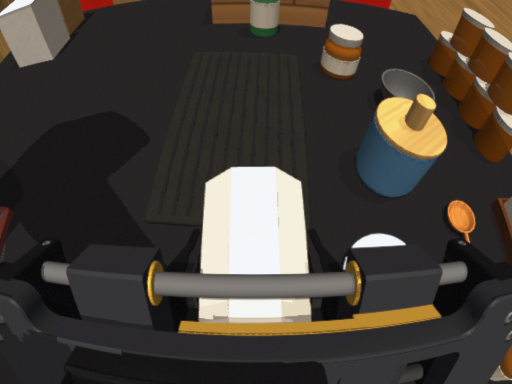

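Emit:
{"name": "arm_command", "arguments": {"commands": [0, 0.05, -0.9, -0.3, 0.1, 0, 0.4, 0, 0.05, -0.9, -0.3, 0.1, 0, 0.4, 0, 0, -0.9, 0, 0, 0, 0.4, 0, 0, -0.9, 0, 0, 0, 0.4, 0, 0, -0.5, 0, 0, 0, 0.4, 0, 0, 0, 0, 0, 0, 0.4]}}

```text
time: 22.0
eef_pos: [0.4636, 0.0122, 0.0437]
orientation: [-2.38, -0.006, 0.001]
force: [-0.8, 0.7, -1.4]
gripper_width: 0.641
```

```bash
python3 - <<'E'
from fit import *
go(0,45,(.46,.0,.028),.0)
E
```

```text
target [0.46  0.013 0.015]
t 22.00 p [0.4636 0.0122 0.0437] rpy [-2.3801e+00 -6.1000e-03  9.0000e-04] F [-0.8  0.7 -1.4] g 0.641 q [-0.61  0.34  1.97  0.62  1.37 -0.91]
shift units [-0.14  0.05 -1.16] turn units [ 0.23  0.06 -0.01]
```

Emit:
{"name": "arm_command", "arguments": {"commands": [0, 0, -0.5, 0.23, 0.06, 0, 0.4, 0, 0, -0.3, 0, 0, 0, 0.4, 0, 0, -0.15, 0, 0, 0, 0.4, 0, 0, 0, 0, 0, 0, 0.4]}}

```text
time: 22.4
eef_pos: [0.466, 0.0113, 0.0226]
orientation: [-2.361, -0.004, 0.002]
force: [0.4, 0.4, -1.4]
gripper_width: 0.643
```

Emit:
{"name": "arm_command", "arguments": {"commands": [0, 0, -0.15, 0, 0, 0, 0.4, 0, 0, -0.12, 0, 0, 0, 0.4, 0, 0, 0, 0, 0, 0, 0.4]}}

```text
time: 22.7
eef_pos: [0.467, 0.0108, 0.0168]
orientation: [-2.363, -0.007, 0.002]
force: [0.9, 0.4, -1.5]
gripper_width: 0.64
```

Emit:
{"name": "arm_command", "arguments": {"commands": [0, 0, -0.1, 0, 0, 0, 0.4, 0, 0, -0.08, 0, 0, 0, 0.4, 0, 0, 0, 0, 0, 0, 0.4]}}

```text
time: 23.0
eef_pos: [0.4677, 0.0105, 0.0163]
orientation: [-2.358, -0.008, 0.004]
force: [-0.1, -0.6, -0.9]
gripper_width: 0.638
```

Emit:
{"name": "arm_command", "arguments": {"commands": [0, 0, -0.12, 0, 0, 0, 0.4, 0, 0, -0.12, 0, 0, 0, 0.4, 0, 0, 0, 0, 0, 0, 0.4]}}

```text
time: 23.3
eef_pos: [0.4683, 0.01, 0.0165]
orientation: [-2.35, -0.009, 0.007]
force: [-0.8, 0.7, -1.9]
gripper_width: 0.643
```

```bash
python3 - <<'E'
from fit import *
st();wcap("w11");D=vision.capture("scene");crop(D["color"],180,100,330,230,4,"s11")
E
```

```text
t 23.30 p [0.4683 0.01   0.0165] rpy [-2.35   -0.009   0.0071] F [-0.8  0.7 -1.9] g 0.643 q [-0.61  0.43  1.94  0.64  1.35 -0.96]
```

View pics/w11.png

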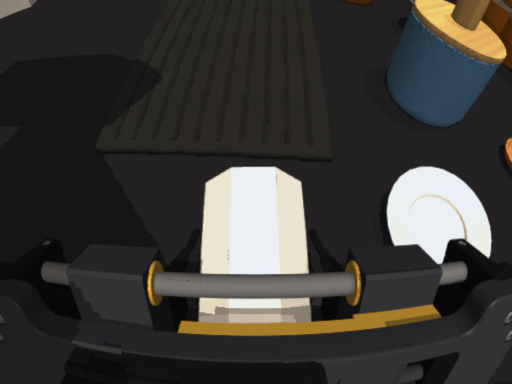

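View pics/s11.png

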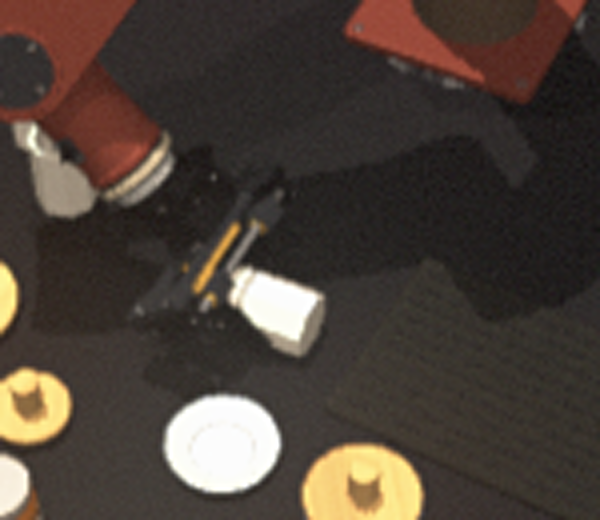

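Emit:
{"name": "arm_command", "arguments": {"commands": [-0.1, 0, -0.25, -0.1, 0, 0, 0.4, 0, 0, 0, 0, 0, 0, 0.4]}}

```text
time: 23.6
eef_pos: [0.4696, 0.0093, 0.0146]
orientation: [-2.357, -0.016, 0.006]
force: [0.2, -0.1, -1.3]
gripper_width: 0.641
```

Emit:
{"name": "arm_command", "arguments": {"commands": [-0.15, 0, -0.25, -0.05, 0.1, 0, 0.4, 0, 0, 0, 0, 0, 0, 0.4]}}

```text
time: 23.8
eef_pos: [0.4706, 0.0083, 0.0131]
orientation: [-2.36, -0.014, 0.004]
force: [-0.5, 0.1, -1.5]
gripper_width: 0.639
```

Emit:
{"name": "arm_command", "arguments": {"commands": [-0.25, 0, -0.3, 0, 0.1, 0, 0.4, 0, 0, 0, 0, 0, 0, 0.4]}}

```text
time: 24.0
eef_pos: [0.4717, 0.007, 0.0112]
orientation: [-2.357, -0.016, -0.002]
force: [-0.1, 0.8, -1.2]
gripper_width: 0.64
```

```bash
python3 - <<'E'
from fit import *
s=st();D=vision.capture("scene");np.save("s12.npy",D,allow_pickle=True)
I=D["color"].copy()
g=np.array(s["eef_pos"])-.019*Rot.from_euler("xyz",s["orientation"]).as_matrix()[:,2];print("grasp",g.round(4))
S_=5;x0,y0=210,140;im=cv2.resize(I[y0:y0+90,x0:x0+110],None,fx=S_,fy=S_,interpolation=cv2.INTER_CUBIC)
for yy in (g[1]-.04,g[1]+.04):
    a=np.pi/8+np.arange(8)*np.pi/4;R=.028/np.cos(np.pi/8)
    P=np.c_[g[0]+R*np.cos(a),0*a+yy,.028+R*np.sin(a)];q=((proj(D,P)-[x0,y0]+.5)*S_).astype(int);cv2.polylines(im,[q],True,(255,0,0),1)
cv2.imwrite("pics/s12.png",im[:,:,::-1])
E
```

```text
t 24.00 p [0.4717 0.007  0.0112] rpy [-2.3566e+00 -1.5800e-02 -2.0000e-03] F [-0.1  0.8 -1.2] g 0.640 q [-0.62  0.44  1.94  0.64  1.34 -0.96]
grasp [ 0.4714 -0.0064  0.0246]
```

View pics/s12.png

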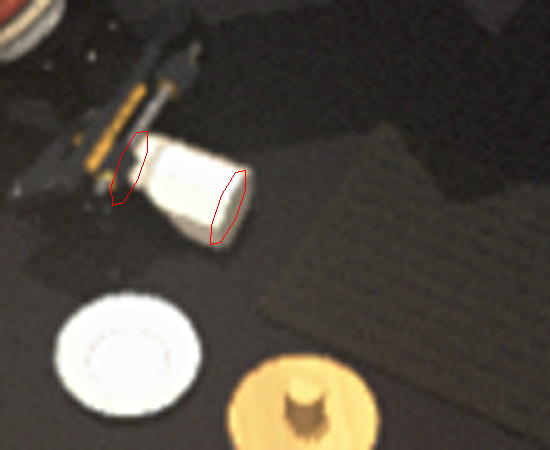

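Emit:
{"name": "arm_command", "arguments": {"commands": [0, 0, 0, 0, 0, 0, 0.8, 0, 0, 0, 0, 0, 0, 1, 0, 0, 0, 0, 0, 0, 1, 0, 0, 0, 0, 0, 0, 1]}}

```text
time: 24.45
eef_pos: [0.4686, 0.0084, 0.008]
orientation: [-2.357, -0.01, -0.001]
force: [0.9, 0.7, 0.9]
gripper_width: 0.922
```

```bash
python3 - <<'E'
from fit import *
s=st();wcap("w13")
E
```

```text
t 24.45 p [0.4686 0.0084 0.008 ] rpy [-2.3565e+00 -1.0000e-02 -8.0000e-04] F [0.9 0.7 0.9] g 0.922 q [-0.62  0.44  1.94  0.64  1.33 -0.96]
```

View pics/w13.png

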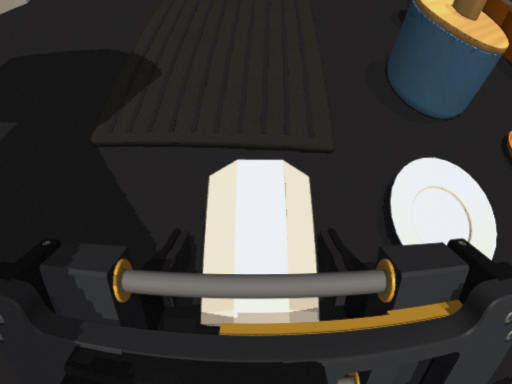

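Emit:
{"name": "arm_command", "arguments": {"commands": [0, -0.5, 0.5, 0, 0, 0, 1, 0, -0.7, 0.7, 0, 0, 0, 1, 0, -0.6, 0.8, 0, 0, 0, 1, 0, 0, 0.9, -0.5, 0, 0, 1, 0, 0.2, 0.9, -1, 0, 0, 1, 0, 0.3, 0.9, -1, 0, 0, 1, 0, 0.6, 0.5, -1, 0, 0, 1, 0, 0.6, 0, -1, 0, 0, 1, 0, 0.6, 0, -1, 0, 0, 1, 0, 0.6, 0, -1, 0, 0, 1, 0, 0.6, 0, -1, 0, 0, 1, 0, 0.6, 0, -1, 0, 0, 1, 0, 0.6, 0, -1, 0, 0, 1, 0, 0.6, 0, -1, 0, 0, 1, 0, 0.6, 0, -1, 0, 0, 1, 0, 0, 0, -1, 0, 0, 1, 0, 0, 0, -1, 0, 0, 1, 0, 0, 0, -1, 0, 0, 1, 0, 0, 0, 0, 0, 0, 1]}}

```text
time: 26.4
eef_pos: [0.467, 0.1167, 0.1449]
orientation: [2.352, -0.03, 0.022]
force: [-0.7, -0.2, -1.2]
gripper_width: 0.998
```

```bash
python3 - <<'E'
from fit import *
go(0,-45,(.468,.0,.028),.1);c=wcap("w14");np.save("w14.npy",c,allow_pickle=True);D=vision.capture("scene");cv2.imwrite("pics/s14.png",D["color"][:,:,::-1])
E
```

```text
target [0.468 0.057 0.085]
t 26.40 p [0.467  0.1167 0.1449] rpy [ 2.3523 -0.03    0.022 ] F [-0.7 -0.2 -1.2] g 0.998 q [ 0.53  0.31  1.78 -0.68  1.51  0.73]
shift units [ 0.04 -2.38 -2.38] turn units [ 0.03  0.29 -0.21]
```

View pics/w14.png

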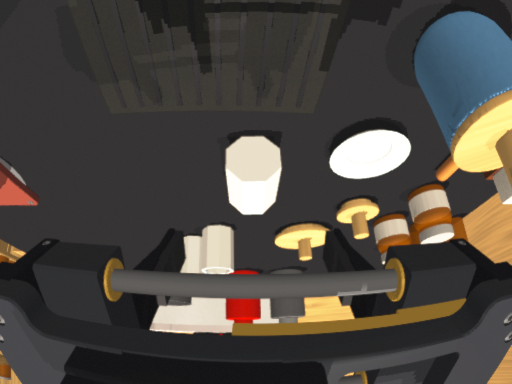

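View pics/s14.png

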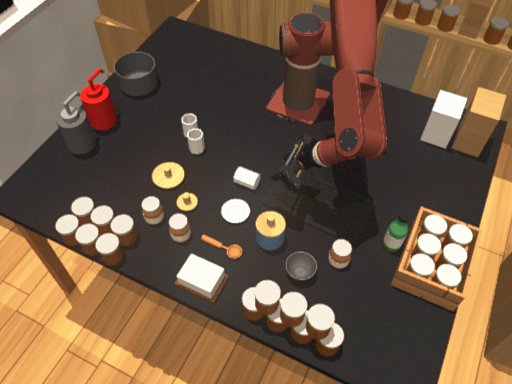

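```bash
cat >> fit.py <<'E'
def lying(v):
    x,y,yaw=v;a=np.pi/8+np.arange(8)*np.pi/4;R=.028/np.cos(np.pi/8);P=[]
    for s in (-.04,.04):
        L=np.c_[R*np.cos(a),0*a+s,.028+R*np.sin(a)]
        P.append(np.c_[x+L[:,0]*np.cos(yaw)-L[:,1]*np.sin(yaw),y+L[:,0]*np.sin(yaw)+L[:,1]*np.cos(yaw),L[:,2]])
    return np.vstack(P)
def fit_lying(c,v0,seed,pr=wproj,thr=100):
    """x,y,yaw (rad, 0 = axis along world y) of beaker lying, by silhouette overlap"""
    I=c["color"].astype(int);m=((I.min(2)>thr)&((I[...,0]-I[...,2])<70)).astype(np.uint8);n,l,ss,_=cv2.connectedComponentsWithStats(m)
    m=(l==l[seed[1],seed[0]]).astype(np.uint8);k=ss[l[seed[1],seed[0]]];print("blob",k)
    x0,y0,x1,y1=max(k[0]-12,0),max(k[1]-12,0),min(k[0]+k[2]+12,512),min(k[1]+k[3]+12,384);M=m[y0:y1,x0:x1].astype(np.float32)
    def f(v):
        q=(pr(c,lying(v))-[x0,y0]+.5)*4-.5;z=np.zeros(((y1-y0)*4,(x1-x0)*4),np.uint8)
        cv2.fillConvexPoly(z,cv2.convexHull(np.round(q).astype(np.int32)),1);z=cv2.resize(z.astype(np.float32),(x1-x0,y1-y0),interpolation=cv2.INTER_AREA)
        return np.abs(z-M).sum()/M.sum()
    b=minimize(f,v0,method="Nelder-Mead",options=dict(initial_simplex=np.array(v0)+np.vstack([np.zeros(3),np.diag([.01,.01,.15])])))
    print("lying",b.x[:2].round(4),"yaw deg",round(np.degrees(b.x[2]),1),"err",round(b.fun,3));return b.x
E
python3 - <<'E'
from fit import *
c=np.load("w14.npy",allow_pickle=True).item();fit_lying(c,[.468,0,0.],(253,157));fit_lying(c,[.468,0,0.1],(253,157),thr=80)
D=vision.capture("scene");u=proj(D,[.468,0,.05])[0].astype(int);print(u);fit_lying(D,[.468,0,.0],u,pr=proj)
E
```

```text
blob [ 225  136   57   79 3752]
lying [ 4.712e-01 -1.000e-04] yaw deg 0.1 err 0.026
blob [ 225  136   57   79 3805]
lying [0.4711 0.    ] yaw deg -0.3 err 0.035
[247 173]
blob [233 166  27  23 421]
lying [ 0.4704 -0.0028] yaw deg -0.4 err 0.054
```

```bash
python3 - <<'E'
from fit import *
go(0,-45,(.471,-.001,.029),.06)
E
```

```text
target [0.471 0.028 0.058]
t 26.55 p [0.4686 0.1158 0.1476] rpy [ 2.358  -0.035   0.0191] F [-0.  -0.2 -0. ] g 1.002 q [ 0.53  0.3   1.78 -0.68  1.51  0.73]
shift units [ 0.1  -3.51 -3.58] turn units [-0.02  0.33 -0.18]
```

Emit:
{"name": "arm_command", "arguments": {"commands": [0.03, -0.7, -0.7, 0, 0.16, -0.09, 1, 0.03, -0.7, -0.7, 0, 0.16, -0.09, 1, 0.03, -0.7, -0.7, 0, 0, 0, 1, 0, -0.7, -0.7, 0, 0, 0, 1, 0, -0.7, -0.7, 0, 0, 0, 1, 0, 0, 0, 0, 0, 0, 1]}}

```text
time: 27.15
eef_pos: [0.4752, 0.0229, 0.0651]
orientation: [2.377, -0.017, -0.01]
force: [-0.5, 0.0, 0.1]
gripper_width: 1.003
```

```bash
python3 - <<'E'
from fit import *
go(0,-45,(.471,-.001,.029),.0)
E
```

```text
target [ 0.471 -0.014  0.016]
t 27.15 p [0.4752 0.0229 0.0651] rpy [ 2.3769 -0.0169 -0.0099] F [-0.5  0.   0.1] g 1.003 q [ 0.36  0.35  1.9  -0.74  1.3   0.73]
shift units [-0.17 -1.49 -1.98] turn units [-0.2   0.16  0.09]
```

Emit:
{"name": "arm_command", "arguments": {"commands": [-0.17, -0.3, -0.5, -0.2, 0.16, 0.09, 1, 0, -0.6, -0.7, 0, 0, 0, 1, 0, -0.6, -0.7, 0, 0, 0, 1, 0, 0, 0, 0, 0, 0, 1]}}

```text
time: 27.55
eef_pos: [0.4736, -0.0158, 0.0199]
orientation: [2.359, -0.008, -0.002]
force: [0.1, 0.8, 0.3]
gripper_width: 1.002
```

```bash
python3 - <<'E'
from fit import *
go(0,-45,(.471,-.001,.029),.0);wcap("w15")
E
```

```text
target [ 0.471 -0.014  0.016]
t 27.55 p [ 0.4736 -0.0158  0.0199] rpy [ 2.3591e+00 -7.5000e-03 -2.0000e-03] F [0.1 0.8 0.3] g 1.002 q [ 0.3   0.42  1.94 -0.81  1.2   0.77]
shift units [-0.1   0.06 -0.17] turn units [-0.03  0.07  0.02]
```

View pics/w15.png

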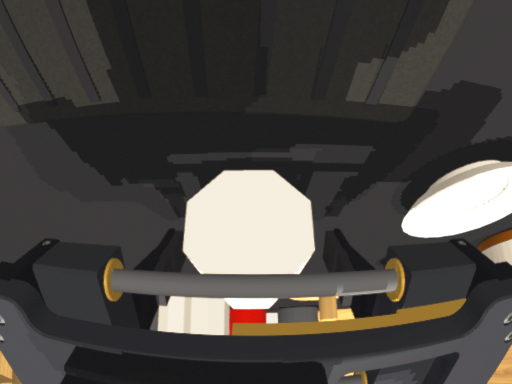

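The lying beaker's base octagon is centred at about (249,237) between the jaws. I'll close on it.

Emit:
{"name": "arm_command", "arguments": {"commands": [-0.1, 0.05, -0.12, 0, 0, 0, 0.4, 0, 0, 0, 0, 0, 0, 0.4, 0, 0, 0, 0, 0, 0, 0.4, 0, 0, 0, 0, 0, 0, 0.4, 0, 0, 0, 0, 0, 0, 0.4, 0, 0, 0, 0, 0, 0, 0.4, 0, 0, 0, 0, 0, 0, 0.4]}}

```text
time: 28.3
eef_pos: [0.4752, -0.01, 0.0212]
orientation: [2.362, -0.016, 0.002]
force: [-0.4, 0.0, -1.2]
gripper_width: 0.642
```

Emit:
{"name": "arm_command", "arguments": {"commands": [0, 0, 0.6, 0, 0, 0, 0.4, 0, 0, 0.9, 0, 0, 0, 0.4, 0, 0, 0.9, 0, 0, 0, 0.4, 0, 0, 0.9, 0, 0, 0, 0.4, 0, 0.3, 0.9, 0, 0, 0, 0.4, 0, 0.3, 0.9, 0, 0, 0, 0.4, 0, 0.3, 0.6, 0, 0, 0, 0.4]}}

```text
time: 29.0
eef_pos: [0.4706, 0.0113, 0.1648]
orientation: [2.361, -0.006, -0.001]
force: [0.1, 0.3, -1.2]
gripper_width: 0.641
```

```bash
python3 - <<'E'
from fit import *
go(0,-45,(.471,-.001,.029),.0);go(25,45,(.44,.365,.16),.0)
E
```

```text
target [ 0.471 -0.014  0.016]
t 29.00 p [0.4706 0.0113 0.1648] rpy [ 2.3613e+00 -6.2000e-03 -7.0000e-04] F [ 0.1  0.3 -1.2] g 0.641 q [ 0.35  0.17  1.9  -0.73  1.44  0.59]
shift units [ 0.02 -1.03 -5.97] turn units [-0.05  0.06  0.01]
target [0.434 0.377 0.147]
t 29.00 p [0.4706 0.0113 0.1648] rpy [ 2.3613e+00 -6.2000e-03 -7.0000e-04] F [ 0.1  0.3 -1.2] g 0.641 q [ 0.35  0.17  1.9  -0.73  1.44  0.59]
shift units [-1.45 14.63 -0.73] turn units [14.69  3.3   3.33]
```

Emit:
{"name": "arm_command", "arguments": {"commands": [-0.085, 0.8, 0.1, 0.86, 0.19, 0.2, 0.4, -0.085, 0.86, 0.1, 0.86, 0.19, 0.2, 0.4, -0.085, 0.86, 0.1, 0.86, 0.19, 0.2, 0.4, -0.085, 0.86, 0, 0.86, 0.19, 0.2, 0.4, -0.085, 0.86, 0, 0.86, 0.19, 0.2, 0.4, -0.085, 0.86, 0, 0.86, 0.19, 0.2, 0.4, -0.085, 0.86, 0, 0.86, 0.19, 0.2, 0.4, -0.085, 0.86, 0, 0.86, 0.19, 0.2, 0.4, -0.085, 0.86, 0, 0.86, 0.19, 0.2, 0.4, -0.085, 0.86, 0, 0.86, 0.19, 0.2, 0.4, -0.085, 0.86, 0, 0.86, 0.19, 0.2, 0.4, -0.085, 0.86, 0, 0.86, 0.19, 0.2, 0.4, -0.085, 0.86, 0, 0.86, 0.19, 0.2, 0.4, -0.085, 0.86, 0, 0.86, 0.19, 0.2, 0.4, -0.085, 0.86, 0, 0.86, 0.19, 0.2, 0.4, -0.085, 0.86, 0, 0.86, 0.19, 0.2, 0.4, 0, 0.5, 0, 0.8, 0.19, 0.2, 0.4, 0, 0, 0, 0, 0, 0, 0.4]}}

```text
time: 30.8
eef_pos: [0.4339, 0.3787, 0.1749]
orientation: [-2.315, -0.024, 0.448]
force: [-0.0, -0.6, -1.7]
gripper_width: 0.643
```

```bash
python3 - <<'E'
from fit import *
go(25,45,(.44,.365,.08),.0);wcap("w16")
E
```

```text
target [0.434 0.377 0.067]
t 30.80 p [0.4339 0.3787 0.1749] rpy [-2.3149 -0.0243  0.4481] F [-0.  -0.6 -1.7] g 0.643 q [ 0.13  0.23  1.83  0.79  1.44 -0.59]
shift units [ 0.02 -0.06 -4.33] turn units [-0.46  0.04 -0.12]
```

View pics/w16.png

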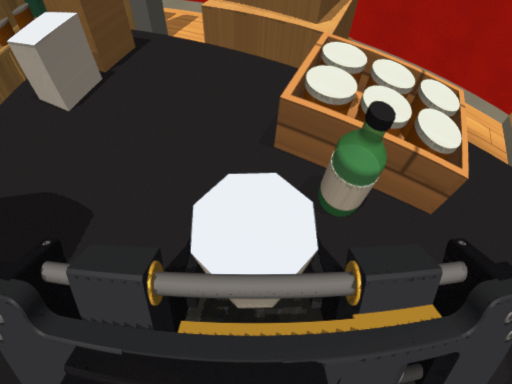

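Emit:
{"name": "arm_command", "arguments": {"commands": [0, 0, -0.9, -0.23, 0.02, -0.06, 0.4, 0, 0, -0.9, -0.23, 0.02, -0.06, 0.4, 0, 0, -0.9, 0, 0, 0, 0.4, 0, 0, -0.9, 0, 0, 0, 0.4, 0, 0, -0.4, 0, 0, 0, 0.4, 0, 0, 0, 0, 0, 0, 0.4]}}

```text
time: 31.45
eef_pos: [0.437, 0.3763, 0.076]
orientation: [-2.378, -0.005, 0.436]
force: [-0.0, 0.2, -0.5]
gripper_width: 0.638
```

```bash
python3 - <<'E'
from fit import *
go(25,45,(.44,.365,.052),.0)
E
```

```text
target [0.434 0.377 0.039]
t 31.45 p [0.437  0.3763 0.076 ] rpy [-2.378  -0.0049  0.4357] F [-0.   0.2 -0.5] g 0.638 q [ 0.15  0.37  1.85  0.77  1.28 -0.65]
shift units [-0.11  0.03 -1.5 ] turn units [0.17 0.13 0.01]
```

Emit:
{"name": "arm_command", "arguments": {"commands": [-0.1, 0, -0.6, 0.17, 0.13, 0, 0.4, 0, 0, -0.5, 0, 0, 0, 0.4, 0, 0, -0.2, 0, 0, 0, 0.4, 0, 0, 0, 0, 0, 0, 0.4]}}

```text
time: 31.85
eef_pos: [0.4375, 0.3768, 0.0467]
orientation: [-2.36, -0.006, 0.436]
force: [0.3, -0.6, -1.0]
gripper_width: 0.643
```

```bash
python3 - <<'E'
from fit import *
go(25,45,(.44,.365,.052),.0)
E
```

```text
target [0.434 0.377 0.039]
t 31.85 p [0.4375 0.3768 0.0467] rpy [-2.3596 -0.0061  0.4359] F [ 0.3 -0.6 -1. ] g 0.643 q [ 0.14  0.43  1.84  0.79  1.26 -0.7 ]
shift units [-0.13  0.02 -0.33] turn units [0.   0.07 0.  ]
```

Emit:
{"name": "arm_command", "arguments": {"commands": [0, 0, -0.2, 0, 0.05, 0, 0.4, 0, 0, -0.15, 0, 0, 0, 0.4, 0, 0, 0, 0, 0, 0, 0.4]}}

```text
time: 32.15
eef_pos: [0.4389, 0.3771, 0.0391]
orientation: [-2.358, -0.004, 0.436]
force: [-0.8, -0.6, -0.6]
gripper_width: 0.64
```

Emit:
{"name": "arm_command", "arguments": {"commands": [0, 0, -0.15, 0, 0, 0, 0.4, 0, 0, 0, 0, 0, 0, 0.4]}}

```text
time: 32.35
eef_pos: [0.4404, 0.3773, 0.0385]
orientation: [-2.356, -0.006, 0.437]
force: [-0.7, -0.6, -2.5]
gripper_width: 0.64
```

Emit:
{"name": "arm_command", "arguments": {"commands": [-0.1, 0, -0.2, 0, 0, 0, 0.4, 0, 0, 0, 0, 0, 0, 0.4]}}

```text
time: 32.55
eef_pos: [0.4421, 0.3776, 0.0385]
orientation: [-2.354, -0.014, 0.436]
force: [-0.4, 0.4, -1.7]
gripper_width: 0.647
```

```bash
python3 - <<'E'
from fit import *
go(25,45,(.44,.365,.052),.0); D=vision.capture("scene");crop(D["color"],280,140,420,250,5,"s17")
E
```

```text
target [0.434 0.377 0.039]
t 32.55 p [0.4421 0.3776 0.0385] rpy [-2.3537 -0.0138  0.4359] F [-0.4  0.4 -1.7] g 0.647 q [ 0.14  0.46  1.84  0.8   1.25 -0.72]
shift units [-0.31 -0.02  0.  ] turn units [-0.08  0.11  0.  ]
```

View pics/s17.png

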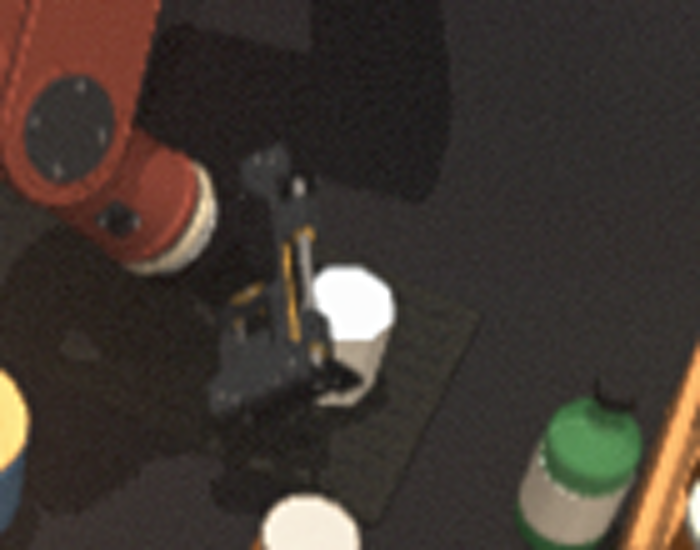

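Emit:
{"name": "arm_command", "arguments": {"commands": [0, 0, 0.05, 0, 0, 0, 0.8, 0, 0, 0, 0, 0, 0, 1, 0, 0, 0, 0, 0, 0, 1, 0, 0, 0, 0, 0, 0, 1, 0, 0, 0, 0, 0, 0, 1]}}

```text
time: 33.1
eef_pos: [0.4409, 0.3781, 0.0386]
orientation: [-2.354, -0.012, 0.436]
force: [0.3, -0.2, 0.5]
gripper_width: 0.966
```

```bash
python3 - <<'E'
from fit import *
st();wcap("w18")
E
```

```text
t 33.10 p [0.4409 0.3781 0.0386] rpy [-2.3537 -0.0121  0.4361] F [ 0.3 -0.2  0.5] g 0.966 q [ 0.14  0.45  1.84  0.8   1.25 -0.72]
```

View pics/w18.png

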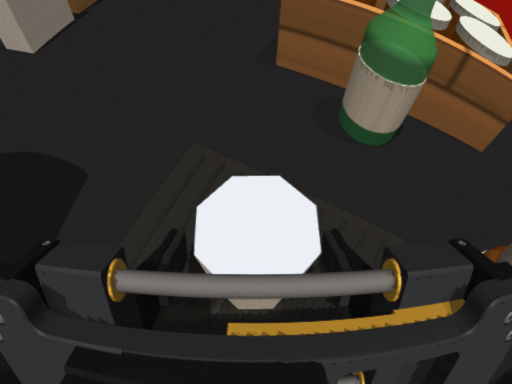

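Emit:
{"name": "arm_command", "arguments": {"commands": [0.2, -0.4, 0.45, 0, 0, 0, 1, 0.3, -0.64, 0.7, 0, 0, 0, 1, 0.3, -0.64, 0.7, 0, 0, 0, 1, 0.3, -0.64, 0.7, 0, 0, 0, 1, 0.2, -0.64, 0.9, 0, 0, 0, 1, 0, -0.5, 0.9, -0.9, 0, 0, 1, 0, -0.5, 0.9, -0.9, 0, 0, 1, 0, -0.8, 0.5, -0.9, 0, 0, 1, 0, -0.8, 0, -0.9, 0, -0.1, 1, 0, -0.8, 0, -0.9, 0, -0.1, 1, 0, -0.8, 0, -0.9, 0, -0.1, 1, 0, 0, 0, 0, 0, 0, 1]}}

```text
time: 34.35
eef_pos: [0.4777, 0.183, 0.1982]
orientation: [-2.905, 0.214, 0.329]
force: [-0.3, -0.5, 0.3]
gripper_width: 0.998
```

```bash
python3 - <<'E'
from fit import *
look("L2",PB[1:]);
for y in (0,-32.5,-30): go(y,-45,(.4105,-.250,.04),.14)
E
```

```text
[ 0.4102 -0.2515] 10.9 -0.58
[ 0.4109 -0.2491] 12.3 -0.69
[ 0.3527 -0.3111] 36.3 -0.66
[ 0.3538 -0.3085] 35.4 -0.64
target [ 0.41  -0.164  0.126]
t 34.45 p [0.4772 0.184  0.1972] rpy [-2.9003  0.2141  0.3304] F [-0.4  0.5 -1.1] g 1.004 q [ 0.09  0.16  1.68  0.18  1.57 -0.24]
shift units [ -2.67 -13.94  -2.87] turn units [-9.34 -3.45 -1.82]
target [ 0.456 -0.178  0.126]
t 34.45 p [0.4772 0.184  0.1972] rpy [-2.9003  0.2141  0.3304] F [-0.4  0.5 -1.1] g 1.004 q [ 0.09  0.16  1.68  0.18  1.57 -0.24]
shift units [ -0.83 -14.47  -2.87] turn units [-10.14  -0.71  -6.72]
target [ 0.453 -0.176  0.126]
t 34.45 p [0.4772 0.184  0.1972] rpy [-2.9003  0.2141  0.3304] F [-0.4  0.5 -1.1] g 1.004 q [ 0.09  0.16  1.68  0.18  1.57 -0.24]
shift units [ -0.96 -14.39  -2.87] turn units [-10.1   -0.93  -6.35]
```

View pics/L2T.png

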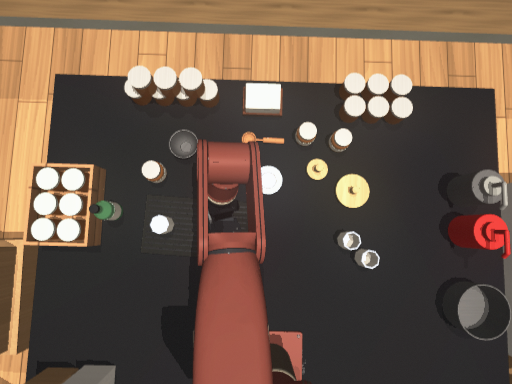

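View pics/L2D.png

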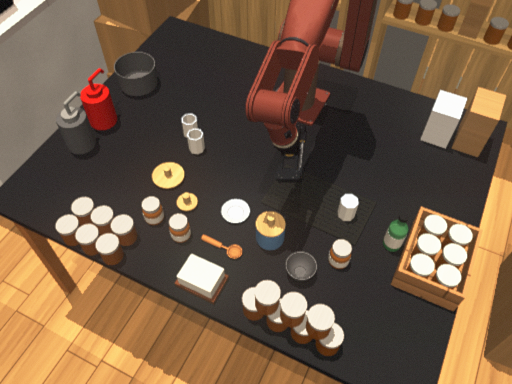

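Emit:
{"name": "arm_command", "arguments": {"commands": [-0.05, -0.9, -0.06, -0.64, -0.045, -0.42, 1, -0.05, -0.9, -0.06, -0.64, -0.045, -0.42, 1, -0.05, -0.9, -0.06, -0.64, -0.045, -0.42, 1, -0.05, -0.9, -0.06, -0.64, -0.045, -0.42, 1, -0.05, -0.9, -0.06, -0.64, -0.045, -0.42, 1, -0.05, -0.9, -0.06, -0.64, -0.045, -0.42, 1, -0.05, -0.9, -0.06, -0.64, -0.045, -0.42, 1, -0.05, -0.9, -0.06, -0.64, -0.045, -0.42, 1, -0.05, -0.9, -0.06, -0.64, -0.045, -0.42, 1, -0.05, -0.9, -0.06, -0.64, -0.045, -0.42, 1, -0.05, -0.9, -0.06, -0.64, -0.045, -0.42, 1, -0.05, -0.9, -0.06, -0.64, -0.045, -0.42, 1, -0.05, -0.9, -0.06, -0.64, -0.045, -0.42, 1, -0.05, -0.9, -0.06, -0.64, -0.045, -0.42, 1, -0.05, -0.9, -0.06, -0.64, -0.045, -0.42, 1, -0.05, -0.9, 0, -0.64, 0, -0.42, 1, 0, 0, 0, 0, 0, 0, 1]}}

```text
time: 36.15
eef_pos: [0.4444, -0.1848, 0.1616]
orientation: [2.346, 0.009, -0.612]
force: [0.1, 0.1, -1.1]
gripper_width: 0.999
```

```bash
python3 - <<'E'
from fit import *
go(-32.5,-45,(.4105,-.250,.04),.1);wcap("w19")
E
```

```text
target [ 0.441 -0.202  0.097]
t 36.15 p [ 0.4444 -0.1848  0.1616] rpy [ 2.3457  0.009  -0.6115] F [ 0.1  0.1 -1.1] g 0.999 q [-0.11  0.3   1.76 -0.67  1.55  0.68]
shift units [-0.12 -0.68 -2.57] turn units [ 0.04 -0.13  0.42]
```

View pics/w19.png

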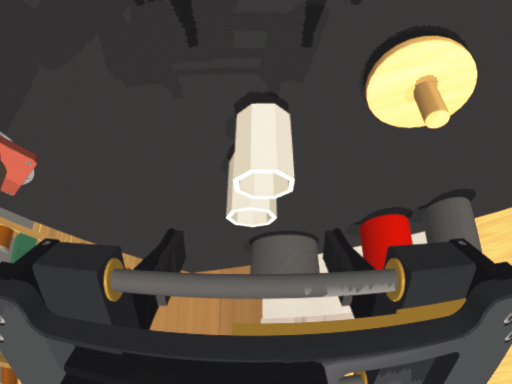

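Emit:
{"name": "arm_command", "arguments": {"commands": [-0.06, -0.25, -0.85, 0, -0.1, 0.2, 1, -0.06, -0.25, -0.85, 0, 0, 0.2, 1, 0, -0.2, -0.85, 0, 0, 0, 1, 0, 0, 0, 0, 0, 0, 1]}}

```text
time: 36.6
eef_pos: [0.4413, -0.1985, 0.0959]
orientation: [2.364, 0.007, -0.566]
force: [-0.4, 0.5, 0.5]
gripper_width: 0.999
```

```bash
python3 - <<'E'
from fit import *
go(-32.5,-45,(.4105,-.250,.04),.1);go(-32.5,-45,(.4105,-.250,.04),.0)
E
```

```text
target [ 0.441 -0.202  0.097]
t 36.60 p [ 0.4413 -0.1985  0.0959] rpy [ 2.3644  0.0067 -0.5661] F [-0.4  0.5  0.5] g 0.999 q [-0.13  0.36  1.81 -0.7   1.41  0.71]
shift units [-0.   -0.13  0.05] turn units [-0.1  -0.01 -0.01]
target [ 0.403 -0.261  0.027]
t 36.60 p [ 0.4413 -0.1985  0.0959] rpy [ 2.3644  0.0067 -0.5661] F [-0.4  0.5  0.5] g 0.999 q [-0.13  0.36  1.81 -0.7   1.41  0.71]
shift units [-1.52 -2.51 -2.77] turn units [-0.1  -0.01 -0.01]
```

Emit:
{"name": "arm_command", "arguments": {"commands": [-0.36, -0.65, -0.65, -0.1, 0, 0, 1, -0.36, -0.6, -0.67, 0, 0, 0, 1, -0.36, -0.6, -0.67, 0, 0, 0, 1, -0.3, -0.45, -0.5, 0, 0, 0, 1, 0, 0, 0, 0, 0, 0, 1]}}

```text
time: 37.1
eef_pos: [0.4093, -0.2543, 0.0368]
orientation: [2.364, -0.0, -0.564]
force: [-0.1, -0.1, -0.7]
gripper_width: 0.999
```

```bash
python3 - <<'E'
from fit import *
go(-32.5,-45,(.4105,-.250,.04),.0);wcap("w20")
E
```

```text
target [ 0.403 -0.261  0.027]
t 37.10 p [ 0.4093 -0.2543  0.0368] rpy [ 2.3636e+00 -4.0000e-04 -5.6370e-01] F [-0.1 -0.1 -0.7] g 0.999 q [-0.24  0.41  1.9  -0.78  1.25  0.74]
shift units [-0.24 -0.28 -0.41] turn units [-0.06  0.04 -0.03]
```

View pics/w20.png

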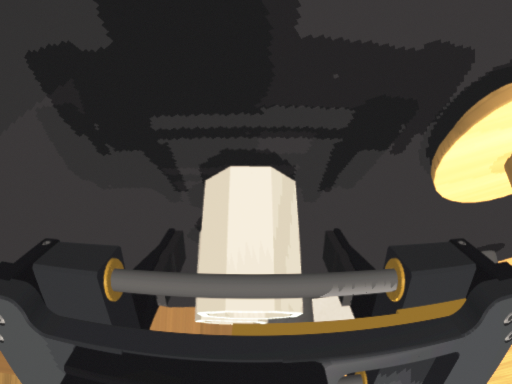

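Emit:
{"name": "arm_command", "arguments": {"commands": [-0.24, -0.3, -0.45, 0, 0, 0, 1, -0.1, 0, -0.1, 0, 0, 0, 0.6, 0, 0, 0, 0, 0, 0, 0.4, 0, 0, 0, 0, 0, 0, 0.4, 0, 0, 0, 0, 0, 0, 0.4, 0, 0, 0, 0, 0, 0, 0.4, 0, 0, 0, 0, 0, 0, 0.4, 0, 0, 0, 0, 0, 0, 0.4, 0, 0, 0, 0, 0, 0, 0.4]}}

```text
time: 38.05
eef_pos: [0.4057, -0.2605, 0.0266]
orientation: [2.367, -0.008, -0.56]
force: [-0.9, 0.2, -0.4]
gripper_width: 0.639
```

```bash
python3 - <<'E'
from fit import *
go(-32.5,-45,(.4105,-.250,.04),.0)
E
```

```text
target [ 0.403 -0.261  0.027]
t 38.05 p [ 0.4057 -0.2605  0.0266] rpy [ 2.367  -0.0075 -0.5604] F [-0.9  0.2 -0.4] g 0.639 q [-0.25  0.42  1.91 -0.79  1.22  0.75]
shift units [-0.1  -0.03 -0.  ] turn units [-0.05  0.12 -0.07]
```

Emit:
{"name": "arm_command", "arguments": {"commands": [0, 0, 0.8, 0, 0, 0, 0.4, 0, 0, 0.9, 0, 0, 0, 0.4, 0.1, 0.1, 0.9, 0, 0, 0, 0.4, 0.1, 0.4, 0.9, 0, 0, 0, 0.4, 0.1, 0.6, 0.9, 0, 0, 0, 0.4, 0.1, 0.6, 0.4, 0, 0, 0, 0.4]}}

```text
time: 38.65
eef_pos: [0.4124, -0.2166, 0.1472]
orientation: [2.368, -0.0, -0.564]
force: [1.0, 0.1, -1.3]
gripper_width: 0.639
```

```bash
python3 - <<'E'
from fit import *
go(0,45,(.455,.0,.16),.0)
E
```

```text
target [0.455 0.013 0.147]
t 38.65 p [ 0.4124 -0.2166  0.1472] rpy [ 2.368e+00 -3.000e-04 -5.636e-01] F [ 1.   0.1 -1.3] g 0.639 q [-0.17  0.21  1.88 -0.71  1.44  0.63]
shift units [ 1.71  9.2  -0.02] turn units [14.46 -4.18  4.24]
```

Emit:
{"name": "arm_command", "arguments": {"commands": [0.1, 0.55, 0, 0.85, -0.25, 0.25, 0.4, 0.1, 0.55, 0, 0.85, -0.25, 0.25, 0.4, 0.1, 0.55, 0, 0.85, -0.25, 0.25, 0.4, 0.1, 0.55, 0, 0.85, -0.25, 0.25, 0.4, 0.1, 0.55, 0, 0.85, -0.25, 0.25, 0.4, 0.1, 0.55, 0, 0.85, -0.25, 0.25, 0.4, 0.1, 0.55, 0, 0.85, -0.25, 0.25, 0.4, 0.1, 0.55, 0, 0.85, -0.25, 0.25, 0.4, 0.1, 0.55, 0, 0.85, -0.25, 0.25, 0.4, 0.1, 0.55, 0, 0.85, -0.25, 0.25, 0.4, 0.1, 0.55, 0, 0.85, -0.25, 0.25, 0.4, 0.1, 0.55, 0, 0.85, -0.25, 0.25, 0.4, 0.1, 0.55, 0, 0.85, -0.25, 0.25, 0.4, 0.1, 0.55, 0, 0.85, -0.25, 0.25, 0.4, 0.1, 0.55, 0, 0.85, -0.25, 0.25, 0.4, 0.1, 0.55, 0, 0.85, -0.25, 0.25, 0.4, 0.1, 0.4, 0, 0.85, -0.18, 0.2, 0.4, 0, 0, 0, 0, 0, 0, 0.4]}}

```text
time: 40.45
eef_pos: [0.4567, 0.0241, 0.1489]
orientation: [-2.3, -0.029, 0.003]
force: [-0.6, -0.0, -2.3]
gripper_width: 0.639
```

```bash
python3 - <<'E'
from fit import *
go(0,45,(.455,.0,.05),.0)
E
```

```text
target [0.455 0.013 0.037]
t 40.45 p [0.4567 0.0241 0.1489] rpy [-2.2998 -0.0291  0.0034] F [-0.6 -0.  -2.3] g 0.639 q [-0.63  0.17  1.98  0.66  1.57 -0.85]
shift units [-0.07 -0.43 -4.49] turn units [-0.54  0.28 -0.04]
```

Emit:
{"name": "arm_command", "arguments": {"commands": [0, -0.2, -0.9, -0.15, 0.14, 0, 0.4, 0, -0.2, -0.9, -0.15, 0.14, 0, 0.4, 0, 0, -0.9, 0, 0, 0, 0.4, -0.05, 0, -0.9, 0, 0, 0, 0.4, 0, 0, -0.8, 0, 0, 0, 0.4, 0, 0, 0, 0, 0, 0, 0.4]}}

```text
time: 41.05
eef_pos: [0.4564, 0.0096, 0.0358]
orientation: [-2.354, 0.002, 0.004]
force: [-0.4, 0.5, -1.0]
gripper_width: 0.643
```

```bash
python3 - <<'E'
from fit import *
go(0,45,(.455,.0,.028),.0)
E
```

```text
target [0.455 0.013 0.015]
t 41.05 p [0.4564 0.0096 0.0358] rpy [-2.3536e+00  1.9000e-03  3.8000e-03] F [-0.4  0.5 -1. ] g 0.643 q [-0.62  0.37  1.97  0.62  1.38 -0.93]
shift units [-0.06  0.15 -0.85] turn units [-0.02 -0.02 -0.04]
```

Emit:
{"name": "arm_command", "arguments": {"commands": [-0.05, 0.1, -0.5, 0, 0, 0, 0.4, 0, 0, -0.3, 0, 0, 0, 0.4, 0, 0, 0, 0, 0, 0, 0.4]}}

```text
time: 41.35
eef_pos: [0.4566, 0.0111, 0.0167]
orientation: [-2.358, -0.001, 0.004]
force: [0.3, -0.6, -2.1]
gripper_width: 0.639
```

Emit:
{"name": "arm_command", "arguments": {"commands": [0, 0, -0.2, 0, 0, 0, 0.4, 0, 0, -0.1, 0, 0, 0, 0.4]}}

```text
time: 41.55
eef_pos: [0.4569, 0.011, 0.0154]
orientation: [-2.351, -0.002, 0.01]
force: [-5.4, -0.9, 9.2]
gripper_width: 0.641
```

Contact at 0.0154, close to the expected 0.0146. I'll release and back off.

Emit:
{"name": "arm_command", "arguments": {"commands": [0, 0, 0.06, 0, 0, 0, 0.8, 0, 0, 0, 0, 0, 0, 1, 0, 0, 0, 0, 0, 0, 1, 0, 0, 0, 0, 0, 0, 1, 0, 0, 0, 0, 0, 0, 1]}}

```text
time: 42.05
eef_pos: [0.4588, 0.0098, 0.0188]
orientation: [-2.354, -0.006, 0.009]
force: [-0.1, -0.2, -0.3]
gripper_width: 0.97
```

Emit:
{"name": "arm_command", "arguments": {"commands": [0, -0.5, 0.5, 0, 0, 0, 1, 0, -0.7, 0.7, 0, 0, 0, 1, 0, -0.6, 0.8, 0, 0, 0, 1, 0, 0, 0.9, -0.5, 0, 0, 1, 0, 0.2, 0.9, -1, 0, 0, 1, 0, 0.3, 0.9, -1, 0, 0, 1, 0, 0.6, 0.5, -1, 0, 0, 1, 0, 0.6, 0, -1, 0, 0, 1, 0, 0.6, 0, -1, 0, 0, 1, 0, 0.6, 0, -1, 0, 0, 1, 0, 0.6, 0, -1, 0, 0, 1, 0, 0.6, 0, -1, 0, 0, 1, 0, 0.6, 0, -1, 0, 0, 1, 0, 0.6, 0, -1, 0, 0, 1, 0, 0.6, 0, -1, 0, 0, 1, 0, 0, 0, -1, 0, 0, 1, 0, 0, 0, -1, 0, 0, 1, 0, 0, 0, -1, 0, 0, 1, 0, 0, 0, 0, 0, 0, 1]}}

```text
time: 43.95
eef_pos: [0.4597, 0.1191, 0.1575]
orientation: [2.357, -0.023, 0.021]
force: [-0.7, -0.7, -0.2]
gripper_width: 1.001
```

```bash
python3 - <<'E'
from fit import *
c=wcap("w21");D=vision.capture("scene");cv2.imwrite("pics/s21.png",D["color"][:,:,::-1])
v=[.457,0,0.];u=wproj(c,[.457,.02,.03])[0].astype(int);print(u);fit_lying(c,v,u)
u=proj(D,[.457,0,.05])[0].astype(int);fit_lying(D,v,u,pr=proj)
go(0,-45,(.457,.0,.029),.06)
E
```

```text
[246 161]
blob [ 219  130   55   78 3597]
lying [ 0.4571 -0.0019] yaw deg 1.0 err 0.028
blob [235 163  26  23 415]
lying [ 0.4563 -0.005 ] yaw deg 3.2 err 0.058
target [0.457 0.029 0.058]
t 44.05 p [0.4609 0.1186 0.1593] rpy [ 2.3622 -0.0266  0.0192] F [-0.4  0.2  0.5] g 0.996 q [ 0.54  0.28  1.79 -0.67  1.53  0.72]
shift units [-0.15 -3.58 -4.05] turn units [-0.06  0.25 -0.18]
```

View pics/w21.png

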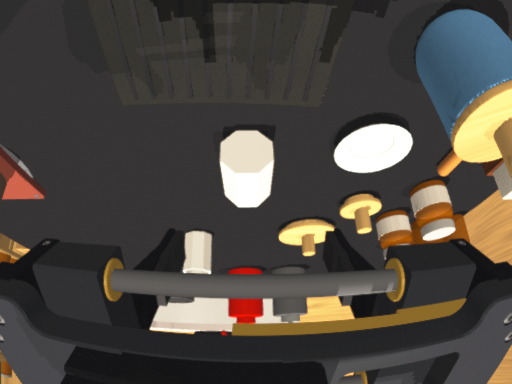

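Beaker 2 lies with its base at (247,151), near (0.457,−0.003). Beaker 3 still stands at (198,250).

Emit:
{"name": "arm_command", "arguments": {"commands": [-0.05, -0.7, -0.8, 0, 0.12, -0.06, 1, -0.08, -0.7, -0.8, 0, 0.12, -0.06, 1, -0.08, -0.7, -0.8, 0, 0, 0, 1, -0.08, -0.7, -0.8, 0, 0, 0, 1, -0.05, -0.7, -0.8, 0, 0, 0, 1, 0, 0, 0, 0, 0, 0, 1]}}

```text
time: 44.65
eef_pos: [0.4559, 0.0269, 0.0626]
orientation: [2.383, -0.015, -0.002]
force: [-0.2, -0.7, -0.6]
gripper_width: 1.0
```

```bash
python3 - <<'E'
from fit import *
go(0,-45,(.457,-.003,.029),.0)
E
```

```text
target [ 0.457 -0.016  0.016]
t 44.65 p [0.4559 0.0269 0.0626] rpy [ 2.3833e+00 -1.5300e-02 -1.8000e-03] F [-0.2 -0.7 -0.6] g 1.000 q [ 0.37  0.32  1.94 -0.73  1.29  0.75]
shift units [ 0.05 -1.73 -1.88] turn units [-0.26  0.15  0.01]
```

Emit:
{"name": "arm_command", "arguments": {"commands": [0, -0.5, -0.45, -0.25, 0.15, 0, 1, 0, -0.6, -0.65, 0, 0, 0, 1, 0, -0.6, -0.75, 0, 0, 0, 1, 0, 0, 0, 0, 0, 0, 1]}}

```text
time: 45.05
eef_pos: [0.4609, -0.0166, 0.0218]
orientation: [2.366, -0.012, -0.008]
force: [-0.4, 0.4, 0.2]
gripper_width: 1.002
```

```bash
python3 - <<'E'
from fit import *
go(0,-45,(.457,-.003,.029),.0);wcap("w22")
E
```

```text
target [ 0.457 -0.016  0.016]
t 45.05 p [ 0.4609 -0.0166  0.0218] rpy [ 2.3659 -0.0123 -0.008 ] F [-0.4  0.4  0.2] g 1.002 q [ 0.3   0.39  1.97 -0.8   1.2   0.78]
shift units [-0.15  0.01 -0.25] turn units [-0.09  0.12  0.08]
```

View pics/w22.png

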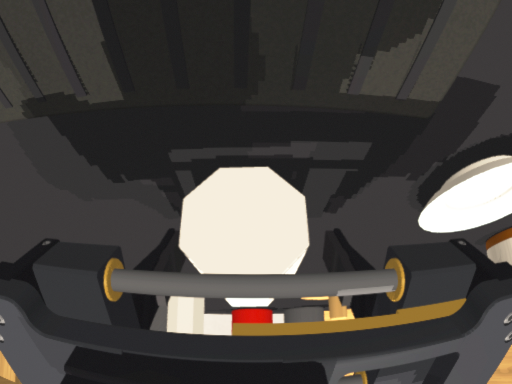

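Emit:
{"name": "arm_command", "arguments": {"commands": [-0.2, 0, -0.25, -0.05, 0.12, 0.08, 1, 0, 0, 0, 0, 0, 0, 0.4, 0, 0, 0, 0, 0, 0, 0.4, 0, 0, 0, 0, 0, 0, 0.4, 0, 0, 0, 0, 0, 0, 0.4, 0, 0, 0, 0, 0, 0, 0.4, 0, 0, 0, 0, 0, 0, 0.4, 0, 0, 0, 0, 0, 0, 0.4]}}

```text
time: 45.9
eef_pos: [0.4609, -0.0122, 0.0214]
orientation: [2.364, -0.01, 0.003]
force: [-0.1, 0.0, 0.0]
gripper_width: 0.644
```

Emit:
{"name": "arm_command", "arguments": {"commands": [0, 0, 0.6, 0, 0, 0, 0.4, 0, 0, 0.9, 0, 0, 0, 0.4, 0, 0, 0.9, 0, 0, 0, 0.4, 0, 0, 0.9, 0, 0, 0, 0.4, 0, 0.3, 0.9, 0, 0, 0, 0.4, 0, 0.3, 0.9, 0, 0, 0, 0.4, 0, 0.3, 0.6, 0, 0, 0, 0.4]}}

```text
time: 46.6
eef_pos: [0.4557, 0.0095, 0.1636]
orientation: [2.365, 0.001, 0.001]
force: [1.5, 0.2, -1.2]
gripper_width: 0.636
```

```bash
python3 - <<'E'
from fit import *
go(15,45,(.44,.255,.17),.0)
E
```

```text
target [0.437 0.268 0.157]
t 46.60 p [0.4557 0.0095 0.1636] rpy [2.3652e+00 1.2000e-03 1.3000e-03] F [ 1.5  0.2 -1.2] g 0.636 q [ 0.35  0.14  1.93 -0.73  1.44  0.59]
shift units [-0.77 10.34 -0.28] turn units [14.82  1.95  1.95]
```

Emit:
{"name": "arm_command", "arguments": {"commands": [-0.045, 0.6, 0.1, 0.86, 0.11, 0.11, 0.4, -0.045, 0.6, 0.1, 0.86, 0.11, 0.11, 0.4, -0.045, 0.6, 0, 0.86, 0.11, 0.11, 0.4, -0.045, 0.6, 0, 0.86, 0.11, 0.11, 0.4, -0.045, 0.6, 0, 0.86, 0.11, 0.11, 0.4, -0.045, 0.6, 0, 0.86, 0.11, 0.11, 0.4, -0.045, 0.6, 0, 0.86, 0.11, 0.11, 0.4, -0.045, 0.6, 0, 0.86, 0.11, 0.11, 0.4, -0.045, 0.6, 0, 0.86, 0.11, 0.11, 0.4, -0.045, 0.6, 0, 0.86, 0.11, 0.11, 0.4, -0.045, 0.6, 0, 0.86, 0.11, 0.11, 0.4, -0.045, 0.6, 0, 0.86, 0.11, 0.11, 0.4, -0.045, 0.6, 0, 0.86, 0.11, 0.11, 0.4, -0.045, 0.6, 0, 0.86, 0.11, 0.11, 0.4, -0.045, 0.6, 0, 0.86, 0.11, 0.11, 0.4, -0.045, 0.6, 0, 0.86, 0.11, 0.11, 0.4, 0, 0.6, 0, 0.8, 0.11, 0.11, 0.4, 0, 0, 0, 0, 0, 0, 0.4]}}

```text
time: 48.4
eef_pos: [0.4348, 0.2739, 0.1677]
orientation: [-2.327, -0.009, 0.257]
force: [-0.8, -0.6, -2.0]
gripper_width: 0.639
```

```bash
python3 - <<'E'
from fit import *
go(15,45,(.44,.255,.08),.0);wcap("w23")
E
```

```text
target [0.437 0.268 0.067]
t 48.40 p [0.4348 0.2739 0.1677] rpy [-2.3269 -0.0092  0.257 ] F [-0.8 -0.6 -2. ] g 0.639 q [-0.09  0.1   1.99  0.76  1.44 -0.61]
shift units [ 0.07 -0.24 -4.05] turn units [-0.29  0.01  0.04]
```

View pics/w23.png

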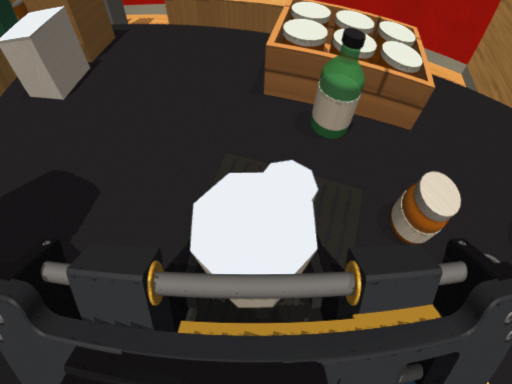

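Emit:
{"name": "arm_command", "arguments": {"commands": [0.05, -0.12, -0.9, -0.15, 0, 0, 0.4, 0, -0.12, -0.9, -0.1, 0, 0, 0.4, 0, 0, -0.9, 0, 0, 0, 0.4, 0, 0, -0.9, 0, 0, 0, 0.4, 0, 0, -0.6, 0, 0, 0, 0.4, 0, 0, 0, 0, 0, 0, 0.4]}}

```text
time: 49.05
eef_pos: [0.4395, 0.2645, 0.0624]
orientation: [-2.375, -0.01, 0.26]
force: [-0.3, 0.3, -2.0]
gripper_width: 0.64
```

```bash
python3 - <<'E'
from fit import *
go(15,45,(.44,.255,.052),.0)
E
```

```text
target [0.437 0.268 0.039]
t 49.05 p [0.4395 0.2645 0.0624] rpy [-2.3745 -0.01    0.2601] F [-0.3  0.3 -2. ] g 0.640 q [-0.09  0.28  2.01  0.75  1.27 -0.74]
shift units [-0.12  0.14 -0.95] turn units [0.14 0.14 0.02]
```

Emit:
{"name": "arm_command", "arguments": {"commands": [-0.1, 0.1, -0.4, 0.14, 0.14, 0, 0.4, 0, 0, -0.3, 0, 0, 0, 0.4, 0, 0, -0.1, 0, 0, 0, 0.4]}}

```text
time: 49.35
eef_pos: [0.4394, 0.2669, 0.0446]
orientation: [-2.359, -0.004, 0.261]
force: [0.2, -0.4, -1.0]
gripper_width: 0.639
```

Emit:
{"name": "arm_command", "arguments": {"commands": [0, 0, -0.15, 0, 0, 0, 0.4, 0, 0, -0.08, 0, 0, 0, 0.4]}}

```text
time: 49.55
eef_pos: [0.4405, 0.2668, 0.0396]
orientation: [-2.361, -0.006, 0.261]
force: [-0.2, -0.1, -2.0]
gripper_width: 0.64
```

Emit:
{"name": "arm_command", "arguments": {"commands": [0, 0, -0.15, 0.02, 0.05, 0, 0.4, 0, 0, -0.1, 0, 0, 0, 0.4]}}

```text
time: 49.75
eef_pos: [0.4417, 0.267, 0.0376]
orientation: [-2.353, -0.003, 0.263]
force: [-5.6, -7.3, 18.3]
gripper_width: 0.641
```

Emit:
{"name": "arm_command", "arguments": {"commands": [-0.05, 0, -0.18, 0.02, 0.05, 0, 0.4, 0, 0, -0.1, 0, 0, 0, 0.4]}}

```text
time: 49.95
eef_pos: [0.4421, 0.2674, 0.0374]
orientation: [-2.341, -0.002, 0.267]
force: [-5.1, -1.8, 8.2]
gripper_width: 0.64
```

Contact. I'll release and retreat.

Emit:
{"name": "arm_command", "arguments": {"commands": [0, 0, 0.06, -0.05, 0, 0, 0.8, 0, 0, 0, 0, 0, 0, 1, 0, 0, 0, 0, 0, 0, 1, 0, 0, 0, 0, 0, 0, 1, 0, 0, 0, 0, 0, 0, 1]}}

```text
time: 50.45
eef_pos: [0.4438, 0.2674, 0.0403]
orientation: [-2.347, -0.003, 0.266]
force: [0.2, 0.5, 0.5]
gripper_width: 0.971
```

```bash
python3 - <<'E'
from fit import *
st();wcap("w24")
E
```

```text
t 50.45 p [0.4438 0.2674 0.0403] rpy [-2.3466 -0.0032  0.2663] F [0.2 0.5 0.5] g 0.971 q [-0.09  0.35  1.98  0.78  1.26 -0.79]
```

View pics/w24.png

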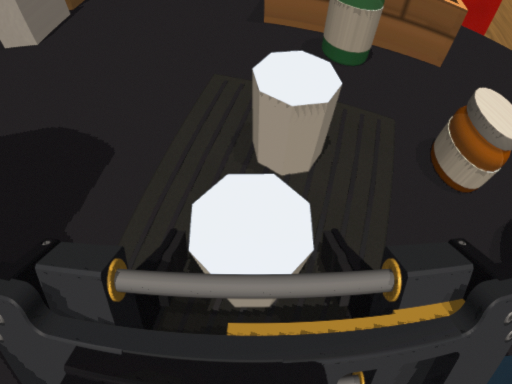

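Emit:
{"name": "arm_command", "arguments": {"commands": [0.1, -0.4, 0.45, 0, 0, 0, 1, 0.18, -0.68, 0.7, 0, 0, 0, 1, 0.18, -0.68, 0.7, 0, 0, 0, 1, 0.18, -0.68, 0.7, 0, 0, 0, 1, 0.1, -0.5, 0.9, 0, 0, 0, 1, 0, -0.4, 0.9, -0.9, 0, 0, 1, 0, -0.4, 0.9, -0.9, 0, 0, 1, 0, -0.5, 0.5, -0.9, 0, 0, 1, 0, -0.5, 0, -0.9, 0, -0.1, 1, 0, -0.5, 0, -0.9, 0, -0.1, 1, 0, 0, 0, 0, 0, 0, 1]}}

```text
time: 51.6
eef_pos: [0.463, 0.1236, 0.1976]
orientation: [-2.826, 0.116, 0.203]
force: [-0.0, -0.3, 0.1]
gripper_width: 0.997
```

```bash
python3 - <<'E'
from fit import *
look("L3",PB[2:]);
go(-55,-45,(.3535,-.3095,.04),.14);go(-10,-45,(.3535,-.3095,.04),.14)
E
```

```text
[ 0.3527 -0.3111] 36.3 -0.7
[ 0.3536 -0.3084] 32.7 -0.81
target [ 0.424 -0.26   0.126]
t 51.70 p [0.4622 0.124  0.196 ] rpy [-2.8216  0.1177  0.2031] F [0.5 0.2 0.6] g 1.001 q [-0.1   0.01  1.84  0.27  1.5  -0.33]
shift units [ -1.54 -15.38  -2.82] turn units [-10.64   3.1   -9.28]
target [ 0.368 -0.225  0.126]
t 51.70 p [0.4622 0.124  0.196 ] rpy [-2.8216  0.1177  0.2031] F [0.5 0.2 0.6] g 1.001 q [-0.1   0.01  1.84  0.27  1.5  -0.33]
shift units [ -3.75 -13.97  -2.82] turn units [-10.56  -1.16  -2.61]
```

View pics/L3D.png

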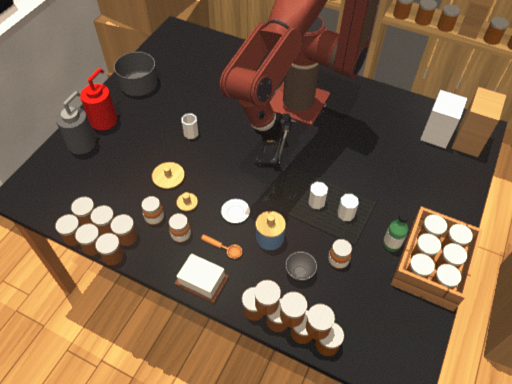

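View pics/L3T.png

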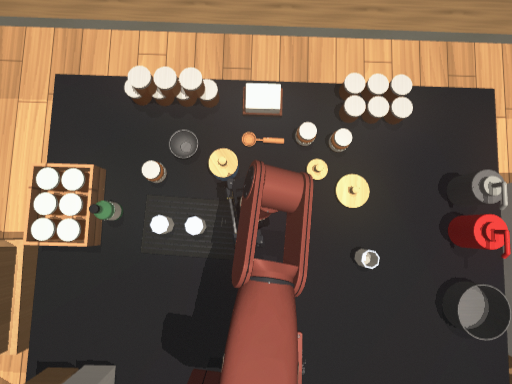

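Emit:
{"name": "arm_command", "arguments": {"commands": [-0.08, -0.85, 0, -0.59, 0.17, -0.51, 1, -0.08, -0.85, 0, -0.59, 0.17, -0.51, 1, -0.08, -0.85, 0, -0.59, 0.17, -0.51, 1, -0.08, -0.85, 0, -0.59, 0.17, -0.51, 1, -0.08, -0.85, 0, -0.59, 0.17, -0.51, 1, -0.08, -0.85, 0, -0.59, 0.17, -0.51, 1, -0.08, -0.85, 0, -0.59, 0.17, -0.51, 1, -0.08, -0.85, 0, -0.59, 0.17, -0.51, 1, -0.08, -0.85, 0, -0.59, 0.17, -0.51, 1, -0.08, -0.85, 0, -0.59, 0.17, -0.51, 1, -0.08, -0.85, 0, -0.59, 0.17, -0.51, 1, -0.08, -0.85, -0.1, -0.59, 0.17, -0.51, 1, -0.08, -0.85, -0.1, -0.59, 0.17, -0.51, 1, -0.08, -0.85, -0.1, -0.59, 0.17, -0.51, 1, -0.08, -0.85, -0.1, -0.59, 0.17, -0.51, 1, -0.08, -0.85, -0.1, -0.59, 0.17, -0.51, 1, -0.08, -0.85, -0.1, -0.59, 0.17, -0.51, 1, -0.08, -0.85, -0.1, -0.59, 0.17, -0.51, 1, 0, 0, 0, 0, 0, 0, 1]}}

```text
time: 53.6
eef_pos: [0.403, -0.2713, 0.1561]
orientation: [2.348, 0.033, -1.031]
force: [-0.6, -0.1, -0.5]
gripper_width: 1.002
```

```bash
python3 - <<'E'
from fit import *
go(-55,-45,(.3535,-.3095,.04),.1);wcap("w25")
E
```

```text
target [ 0.4   -0.277  0.097]
t 53.60 p [ 0.403  -0.2713  0.1561] rpy [ 2.3476  0.0331 -1.0307] F [-0.6 -0.1 -0.5] g 1.002 q [-0.37  0.41  1.63 -0.58  1.67  0.76]
shift units [-0.1  -0.22 -2.35] turn units [-0.22 -0.24  0.67]
```

View pics/w25.png

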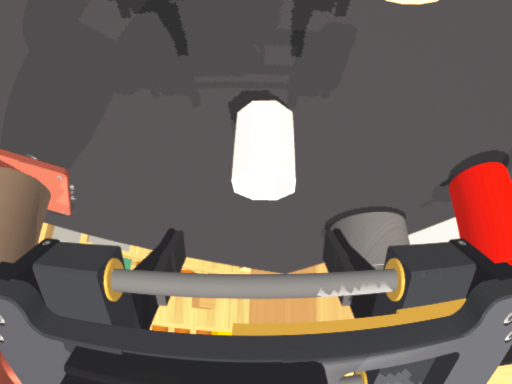

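Emit:
{"name": "arm_command", "arguments": {"commands": [-0.05, -0.1, -0.8, -0.1, -0.12, 0.33, 1, -0.05, -0.1, -0.8, -0.1, -0.12, 0.33, 1, 0, 0, -0.7, 0, 0, 0, 1, 0, 0, 0, 0, 0, 0, 1]}}

```text
time: 54.05
eef_pos: [0.399, -0.2727, 0.096]
orientation: [2.364, 0.013, -0.959]
force: [0.1, -0.3, -0.4]
gripper_width: 1.0
```

```bash
python3 - <<'E'
from fit import *
go(-55,-45,(.3535,-.3095,.04),.1);go(-55,-45,(.3535,-.3095,.04),.0);wcap("w26")
E
```

```text
target [ 0.4   -0.277  0.097]
t 54.05 p [ 0.399  -0.2727  0.096 ] rpy [ 2.3645  0.0126 -0.9589] F [ 0.1 -0.3 -0.4] g 1.000 q [-0.35  0.45  1.7  -0.61  1.52  0.8 ]
shift units [ 0.06 -0.16  0.05] turn units [-0.14 -0.   -0.01]
target [ 0.342 -0.317  0.027]
t 54.05 p [ 0.399  -0.2727  0.096 ] rpy [ 2.3645  0.0126 -0.9589] F [ 0.1 -0.3 -0.4] g 1.000 q [-0.35  0.45  1.7  -0.61  1.52  0.8 ]
shift units [-2.26 -1.78 -2.78] turn units [-0.14 -0.   -0.01]
```

View pics/w26.png

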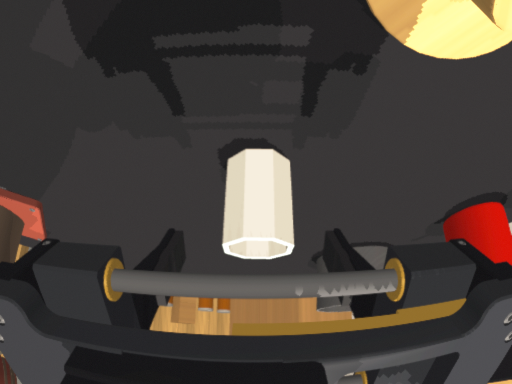

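Emit:
{"name": "arm_command", "arguments": {"commands": [-0.5, -0.45, -0.65, -0.14, 0, 0, 1, -0.6, -0.45, -0.7, 0, 0, 0, 1, -0.6, -0.45, -0.7, 0, 0, 0, 1, -0.4, -0.3, -0.5, 0, 0, 0, 1, 0, 0, 0, 0, 0, 0, 1]}}

```text
time: 54.6
eef_pos: [0.3506, -0.3162, 0.0371]
orientation: [2.362, -0.007, -0.959]
force: [-0.1, 0.1, 0.2]
gripper_width: 0.998
```

```bash
python3 - <<'E'
from fit import *
go(-55,-45,(.3535,-.3095,.04),.0);wcap("w27")
E
```

```text
target [ 0.342 -0.317  0.027]
t 54.60 p [ 0.3506 -0.3162  0.0371] rpy [ 2.3617 -0.0066 -0.9593] F [-0.1  0.1  0.2] g 0.998 q [-0.45  0.47  1.81 -0.68  1.36  0.83]
shift units [-0.33 -0.04 -0.42] turn units [ 0.02  0.08 -0.01]
```

View pics/w27.png

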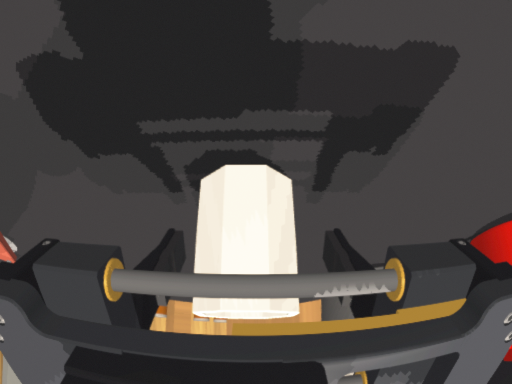

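Emit:
{"name": "arm_command", "arguments": {"commands": [-0.35, -0.05, -0.45, 0, 0, 0, 1, -0.1, 0, -0.1, 0, 0, 0, 0.6, 0, 0, 0, 0, 0, 0, 0.4, 0, 0, 0, 0, 0, 0, 0.4, 0, 0, 0, 0, 0, 0, 0.4, 0, 0, 0, 0, 0, 0, 0.4, 0, 0, 0, 0, 0, 0, 0.4, 0, 0, 0, 0, 0, 0, 0.4, 0, 0, 0, 0, 0, 0, 0.4]}}

```text
time: 55.55
eef_pos: [0.3445, -0.3177, 0.0266]
orientation: [2.366, -0.014, -0.957]
force: [0.6, -0.2, -1.2]
gripper_width: 0.642
```

```bash
python3 - <<'E'
from fit import *
go(-55,-45,(.3535,-.3095,.04),.0)
E
```

```text
target [ 0.342 -0.317  0.027]
t 55.55 p [ 0.3445 -0.3177  0.0266] rpy [ 2.3661 -0.0138 -0.9568] F [ 0.6 -0.2 -1.2] g 0.642 q [-0.46  0.48  1.83 -0.69  1.33  0.85]
shift units [-0.08  0.02 -0.  ] turn units [ 0.05  0.15 -0.03]
```

Emit:
{"name": "arm_command", "arguments": {"commands": [0, 0, 0.8, 0, 0, 0, 0.4, 0, 0, 0.9, 0, 0, 0, 0.4, 0.2, 0.1, 0.9, 0, 0, 0, 0.4, 0.3, 0.4, 0.9, 0, 0, 0, 0.4, 0.3, 0.6, 0.9, 0, 0, 0, 0.4, 0.3, 0.6, 0.4, 0, 0, 0, 0.4]}}

```text
time: 56.15
eef_pos: [0.3691, -0.2733, 0.1476]
orientation: [2.365, -0.007, -0.96]
force: [0.4, 0.1, -0.7]
gripper_width: 0.644
```

```bash
python3 - <<'E'
from fit import *
go(0,45,(.455,.0,.16),.0)
E
```

```text
target [0.455 0.013 0.147]
t 56.15 p [ 0.3691 -0.2733  0.1476] rpy [ 2.3652 -0.007  -0.9605] F [ 0.4  0.1 -0.7] g 0.644 q [-0.37  0.3   1.78 -0.62  1.56  0.76]
shift units [ 3.43 11.47 -0.04] turn units [13.68 -7.07  7.23]
```

Emit:
{"name": "arm_command", "arguments": {"commands": [0.18, 0.6, 0, 0.72, -0.37, 0.38, 0.4, 0.18, 0.6, 0, 0.72, -0.37, 0.38, 0.4, 0.18, 0.6, 0, 0.72, -0.37, 0.38, 0.4, 0.18, 0.6, 0, 0.72, -0.37, 0.38, 0.4, 0.18, 0.6, 0, 0.72, -0.37, 0.38, 0.4, 0.18, 0.6, 0, 0.72, -0.37, 0.38, 0.4, 0.18, 0.6, 0, 0.72, -0.37, 0.38, 0.4, 0.18, 0.6, 0, 0.72, -0.37, 0.38, 0.4, 0.18, 0.6, 0, 0.72, -0.37, 0.38, 0.4, 0.18, 0.6, 0, 0.72, -0.37, 0.38, 0.4, 0.18, 0.6, 0, 0.72, -0.37, 0.38, 0.4, 0.18, 0.6, 0, 0.72, -0.37, 0.38, 0.4, 0.18, 0.6, 0, 0.72, -0.37, 0.38, 0.4, 0.18, 0.6, 0, 0.72, -0.37, 0.38, 0.4, 0.18, 0.6, 0, 0.72, -0.37, 0.38, 0.4, 0.18, 0.6, 0, 0.72, -0.37, 0.38, 0.4, 0.18, 0.6, 0, 0.72, -0.37, 0.38, 0.4, 0.18, 0.6, 0, 0.72, -0.37, 0.38, 0.4, 0.1, 0.5, 0, 0.72, -0.37, 0.38, 0.4, 0, 0, 0, 0, 0, 0, 0.4]}}

```text
time: 58.15
eef_pos: [0.4557, 0.0213, 0.1488]
orientation: [-2.307, -0.038, 0.027]
force: [-0.5, 0.2, -2.4]
gripper_width: 0.64
```

```bash
python3 - <<'E'
from fit import *
go(0,45,(.455,.0,.05),.0);wcap("w28")
E
```

```text
target [0.455 0.013 0.037]
t 58.15 p [0.4557 0.0213 0.1488] rpy [-2.3068 -0.0383  0.0266] F [-0.5  0.2 -2.4] g 0.640 q [-0.63  0.17  1.97  0.65  1.57 -0.87]
shift units [-0.03 -0.32 -4.49] turn units [-0.48  0.36 -0.26]
```

View pics/w28.png

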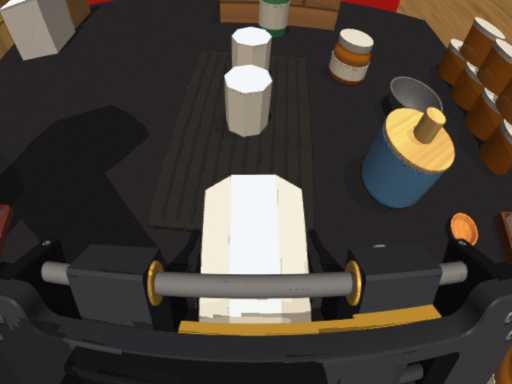

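Emit:
{"name": "arm_command", "arguments": {"commands": [0, -0.15, -0.9, -0.15, 0.18, -0.13, 0.4, 0, -0.15, -0.9, -0.15, 0.18, -0.13, 0.4, 0, 0, -0.9, 0, 0, 0, 0.4, -0.05, 0, -0.9, 0, 0, 0, 0.4, 0, 0, -0.8, 0, 0, 0, 0.4, 0, 0, 0, 0, 0, 0, 0.4]}}

```text
time: 58.8
eef_pos: [0.4572, 0.0077, 0.0382]
orientation: [-2.363, 0.0, -0.006]
force: [-0.1, 0.7, -1.9]
gripper_width: 0.643
```

```bash
python3 - <<'E'
from fit import *
go(0,45,(.455,.0,.028),.0)
E
```

```text
target [0.455 0.013 0.015]
t 58.80 p [0.4572 0.0077 0.0382] rpy [-2.3634e+00  2.0000e-04 -5.6000e-03] F [-0.1  0.7 -1.9] g 0.643 q [-0.63  0.36  1.97  0.62  1.38 -0.92]
shift units [-0.09  0.23 -0.95] turn units [ 0.07 -0.    0.05]
```

Emit:
{"name": "arm_command", "arguments": {"commands": [-0.05, 0.1, -0.5, 0.05, 0, 0, 0.4, 0, 0, -0.3, 0, 0, 0, 0.4, 0, 0, 0, 0, 0, 0, 0.4]}}

```text
time: 59.1
eef_pos: [0.4576, 0.0089, 0.0191]
orientation: [-2.362, -0.002, -0.006]
force: [-0.4, -0.3, -1.1]
gripper_width: 0.64
```

Emit:
{"name": "arm_command", "arguments": {"commands": [0, 0, -0.2, 0, 0, 0, 0.4, 0, 0, -0.1, 0, 0, 0, 0.4]}}

```text
time: 59.3
eef_pos: [0.4584, 0.0086, 0.0159]
orientation: [-2.358, -0.004, -0.003]
force: [-9.4, -4.9, 20.9]
gripper_width: 0.638
```

Contact. Releasing, backing off and rotating.

Emit:
{"name": "arm_command", "arguments": {"commands": [0, 0, 0.06, 0, 0, 0, 0.8, 0, 0, 0, 0, 0, 0, 1, 0, 0, 0, 0, 0, 0, 1, 0, 0, 0, 0, 0, 0, 1, 0, 0, 0, 0, 0, 0, 1]}}

```text
time: 59.8
eef_pos: [0.4602, 0.0076, 0.0194]
orientation: [-2.359, -0.007, -0.004]
force: [0.2, -0.4, -0.8]
gripper_width: 0.971
```

Emit:
{"name": "arm_command", "arguments": {"commands": [0, -0.5, 0.5, 0, 0, 0, 1, 0, -0.7, 0.7, 0, 0, 0, 1, 0, -0.6, 0.8, 0, 0, 0, 1, 0, 0, 0.9, -0.5, 0, 0, 1, 0, 0.2, 0.9, -1, 0, 0, 1, 0, 0.3, 0.9, -1, 0, 0, 1, 0, 0.6, 0.5, -1, 0, 0, 1, 0, 0.6, 0, -1, 0, 0, 1, 0, 0.6, 0, -1, 0, 0, 1, 0, 0.6, 0, -1, 0, 0, 1, 0, 0.6, 0, -1, 0, 0, 1, 0, 0.6, 0, -1, 0, 0, 1, 0, 0.6, 0, -1, 0, 0, 1, 0, 0.6, 0, -1, 0, 0, 1, 0, 0.6, 0, -1, 0, 0, 1, 0, 0, 0, -1, 0, 0, 1, 0, 0, 0, -1, 0, 0, 1, 0, 0, 0, -1, 0, 0, 1, 0, 0, 0, 0, 0, 0, 1]}}

```text
time: 61.7
eef_pos: [0.4609, 0.117, 0.1583]
orientation: [2.352, -0.036, 0.023]
force: [-1.2, -0.0, -0.4]
gripper_width: 0.996
```

```bash
python3 - <<'E'
from fit import *
c=wcap("w29");D=vision.capture("scene");cv2.imwrite("pics/s29.png",D["color"][:,:,::-1])
v=[.457,0,0.];u=wproj(c,[.457,.02,.03])[0].astype(int);print(u);fit_lying(c,v,u)
u=proj(D,[.457,0,.05])[0].astype(int);fit_lying(D,v,u,pr=proj)
go(0,-45,(.457,-.003,.029),.06)
E
```

```text
[244 159]
blob [ 218  129   55   78 3586]
lying [ 0.4583 -0.0041] yaw deg -0.3 err 0.026
blob [234 163  27  23 418]
lying [ 0.4581 -0.0072] yaw deg -0.0 err 0.06
target [0.457 0.026 0.058]
t 61.80 p [0.462  0.1164 0.1601] rpy [ 2.3569 -0.0389  0.0214] F [0.1 0.9 0.9] g 0.998 q [ 0.54  0.27  1.79 -0.68  1.52  0.73]
shift units [-0.2  -3.62 -4.08] turn units [-0.01  0.37 -0.2 ]
```

View pics/w29.png

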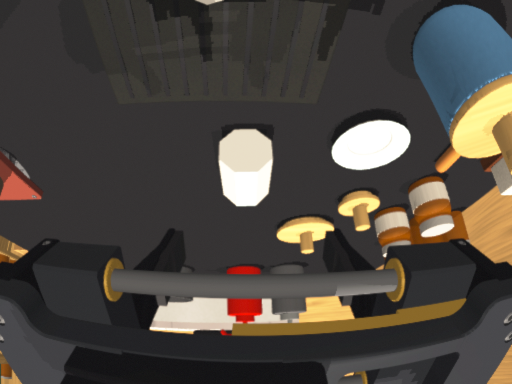

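View pics/s29.png

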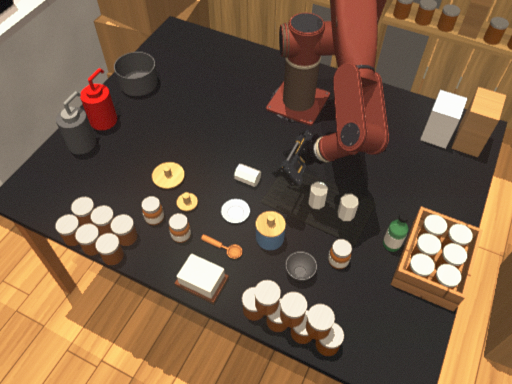

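Beaker 3 lies at (0.458,−0.005), yaw 0. The other two stand on the mat at (318,195) and (348,207) in the scene view.

Emit:
{"name": "arm_command", "arguments": {"commands": [-0.08, -0.7, -0.8, 0, 0.15, -0.08, 1, -0.08, -0.7, -0.8, 0, 0.15, -0.08, 1, -0.08, -0.7, -0.8, 0, 0, 0, 1, -0.08, -0.7, -0.8, 0, 0, 0, 1, -0.05, -0.7, -0.8, 0, 0, 0, 1, 0, 0, 0, 0, 0, 0, 1]}}

```text
time: 62.4
eef_pos: [0.4563, 0.0248, 0.0635]
orientation: [2.378, -0.021, -0.004]
force: [-1.1, -0.6, -0.8]
gripper_width: 0.997
```

```bash
python3 - <<'E'
from fit import *
go(0,-45,(.458,-.005,.029),.0)
E
```

```text
target [ 0.458 -0.018  0.016]
t 62.40 p [0.4563 0.0248 0.0635] rpy [ 2.3782 -0.0212 -0.0041] F [-1.1 -0.6 -0.8] g 0.997 q [ 0.37  0.32  1.95 -0.74  1.29  0.75]
shift units [ 0.07 -1.73 -1.92] turn units [-0.21  0.2   0.04]
```

Emit:
{"name": "arm_command", "arguments": {"commands": [0, -0.5, -0.5, -0.21, 0.2, 0.04, 1, 0, -0.6, -0.7, 0, 0, 0, 1, -0.1, -0.65, -0.85, 0, 0, 0, 1, 0, 0, 0, 0, 0, 0, 1]}}

```text
time: 62.8
eef_pos: [0.4589, -0.0198, 0.0177]
orientation: [2.365, -0.013, -0.006]
force: [-0.9, -0.4, 0.2]
gripper_width: 0.999
```

```bash
python3 - <<'E'
from fit import *
go(0,-45,(.458,-.005,.029),.0);wcap("w30")
E
```

```text
target [ 0.458 -0.018  0.016]
t 62.80 p [ 0.4589 -0.0198  0.0177] rpy [ 2.3652 -0.0132 -0.0058] F [-0.9 -0.4  0.2] g 0.999 q [ 0.29  0.39  1.98 -0.81  1.19  0.78]
shift units [-0.04  0.06 -0.09] turn units [-0.09  0.13  0.05]
```

View pics/w30.png

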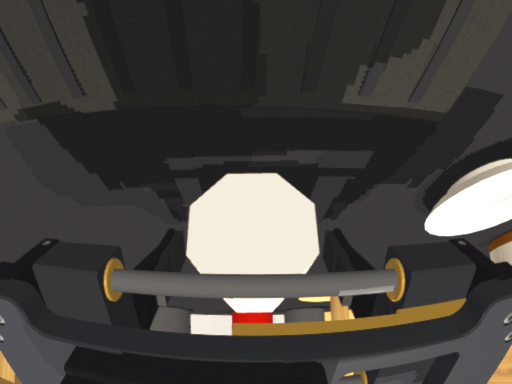

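Emit:
{"name": "arm_command", "arguments": {"commands": [-0.1, 0, -0.1, -0.05, 0.1, 0.05, 0.6, 0, 0, 0, 0, 0, 0, 0.4, 0, 0, 0, 0, 0, 0, 0.4, 0, 0, 0, 0, 0, 0, 0.4, 0, 0, 0, 0, 0, 0, 0.4, 0, 0, 0, 0, 0, 0, 0.4, 0, 0, 0, 0, 0, 0, 0.4, 0, 0, 0, 0, 0, 0, 0.4]}}

```text
time: 63.65
eef_pos: [0.4628, -0.0151, 0.022]
orientation: [2.364, -0.015, 0.003]
force: [0.3, 0.4, 0.8]
gripper_width: 0.648
```

Emit:
{"name": "arm_command", "arguments": {"commands": [0, 0, 0.6, 0, 0, 0, 0.4, 0, 0, 0.9, 0, 0, 0, 0.4, 0, 0, 0.9, 0, 0, 0, 0.4, 0, 0, 0.9, 0, 0, 0, 0.4, 0, 0, 0.9, 0, 0, 0, 0.4, 0, 0, 0.9, 0, 0, 0, 0.4, 0, 0, 0.6, 0, 0, 0, 0.4]}}

```text
time: 64.35
eef_pos: [0.4578, -0.0159, 0.1644]
orientation: [2.364, -0.003, 0.002]
force: [0.8, 0.5, -2.3]
gripper_width: 0.643
```

```bash
python3 - <<'E'
from fit import *
T=np.load("L3T.npy",allow_pickle=True).item()
for uv in ((161,225),(195.5,226)): print(back(T,uv,.088).round(3))
go(5,45,(.435,.15,.17),.0)
E
```

```text
[0.443 0.364 0.088]
[0.443 0.253 0.088]
target [0.434 0.163 0.157]
t 64.35 p [ 0.4578 -0.0159  0.1644] rpy [ 2.3643e+00 -3.4000e-03  1.9000e-03] F [ 0.8  0.5 -2.3] g 0.643 q [ 0.3   0.12  1.96 -0.75  1.4   0.56]
shift units [-0.96  7.17 -0.31] turn units [14.91  0.69  0.67]
```

Emit:
{"name": "arm_command", "arguments": {"commands": [-0.055, 0.42, 0.2, 0.86, 0.04, 0.04, 0.4, -0.055, 0.42, 0.2, 0.86, 0.04, 0.04, 0.4, -0.055, 0.42, 0, 0.86, 0.04, 0.04, 0.4, -0.055, 0.42, 0, 0.86, 0.04, 0.04, 0.4, -0.055, 0.42, 0, 0.86, 0.04, 0.04, 0.4, -0.055, 0.42, 0, 0.86, 0.04, 0.04, 0.4, -0.055, 0.42, 0, 0.86, 0.04, 0.04, 0.4, -0.055, 0.42, 0, 0.86, 0.04, 0.04, 0.4, -0.055, 0.42, 0, 0.86, 0.04, 0.04, 0.4, -0.055, 0.42, 0, 0.86, 0.04, 0.04, 0.4, -0.055, 0.42, 0, 0.86, 0.04, 0.04, 0.4, -0.055, 0.42, 0, 0.86, 0.04, 0.04, 0.4, -0.055, 0.42, 0, 0.86, 0.04, 0.04, 0.4, -0.055, 0.42, 0, 0.86, 0.04, 0.04, 0.4, -0.055, 0.42, 0, 0.86, 0.04, 0.04, 0.4, -0.055, 0.42, 0, 0.86, 0.04, 0.04, 0.4, 0, 0.3, 0, 0.8, 0.04, 0.04, 0.4, 0, 0, 0, 0, 0, 0, 0.4]}}

```text
time: 66.15
eef_pos: [0.4311, 0.1653, 0.1732]
orientation: [-2.337, -0.005, 0.092]
force: [-0.4, -0.1, -2.2]
gripper_width: 0.638
```

```bash
python3 - <<'E'
from fit import *
go(5,45,(.435,.15,.08),.0);wcap("w31")
E
```

```text
target [0.434 0.163 0.067]
t 66.15 p [0.4311 0.1653 0.1732] rpy [-2.3371 -0.0054  0.0915] F [-0.4 -0.1 -2.2] g 0.638 q [-0.35 -0.    2.08  0.71  1.5  -0.66]
shift units [ 0.11 -0.08 -4.26] turn units [-0.19  0.04 -0.04]
```

View pics/w31.png

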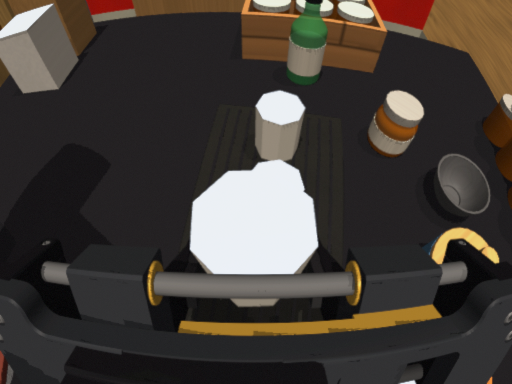

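Emit:
{"name": "arm_command", "arguments": {"commands": [0.05, -0.04, -0.9, -0.1, 0, 0, 0.4, 0, -0.04, -0.9, -0.05, 0, 0, 0.4, 0, 0, -0.9, 0, 0, 0, 0.4, 0, 0, -0.9, 0, 0, 0, 0.4, 0, 0, -0.7, 0, 0, 0, 0.4, 0, 0, 0, 0, 0, 0, 0.4]}}

```text
time: 66.8
eef_pos: [0.4356, 0.1609, 0.0649]
orientation: [-2.376, -0.012, 0.097]
force: [-0.3, -0.4, -1.8]
gripper_width: 0.64
```

```bash
python3 - <<'E'
from fit import *
go(5,45,(.435,.15,.052),.0)
E
```

```text
target [0.434 0.163 0.039]
t 66.80 p [0.4356 0.1609 0.0649] rpy [-2.3762 -0.0122  0.0966] F [-0.3 -0.4 -1.8] g 0.640 q [-0.34  0.2   2.1   0.72  1.3  -0.8 ]
shift units [-0.07  0.1  -1.06] turn units [ 0.18  0.13 -0.09]
```

Emit:
{"name": "arm_command", "arguments": {"commands": [-0.05, 0.08, -0.45, 0.18, 0.13, -0.05, 0.4, 0, 0, -0.35, 0, 0, 0, 0.4, 0, 0, -0.1, 0, 0, 0, 0.4]}}

```text
time: 67.1
eef_pos: [0.4367, 0.1624, 0.0446]
orientation: [-2.361, -0.005, 0.093]
force: [-0.3, 0.4, -1.1]
gripper_width: 0.64
```

Emit:
{"name": "arm_command", "arguments": {"commands": [0, 0, -0.15, 0, 0, 0, 0.4, 0, 0, -0.1, 0, 0, 0, 0.4]}}

```text
time: 67.3
eef_pos: [0.4379, 0.1622, 0.0393]
orientation: [-2.363, -0.008, 0.094]
force: [0.1, -0.5, -1.3]
gripper_width: 0.64
```

Emit:
{"name": "arm_command", "arguments": {"commands": [0, 0, -0.15, 0.05, 0.05, 0, 0.4, 0, 0, -0.1, 0, 0, 0, 0.4]}}

```text
time: 67.5
eef_pos: [0.439, 0.1622, 0.0363]
orientation: [-2.354, -0.004, 0.096]
force: [-7.3, -10.6, 25.1]
gripper_width: 0.644
```

Firm contact. I'll release.

Emit:
{"name": "arm_command", "arguments": {"commands": [0, 0, 0.08, 0, 0, 0, 0.4, 0, 0, 0, 0, 0, 0, 0.8, 0, 0, 0, 0, 0, 0, 1, 0, 0, 0, 0, 0, 0, 1, 0, 0, 0, 0, 0, 0, 1, 0, 0, 0, 0, 0, 0, 1]}}

```text
time: 68.1
eef_pos: [0.4403, 0.1619, 0.0393]
orientation: [-2.353, -0.006, 0.095]
force: [-0.1, -0.2, 0.2]
gripper_width: 0.973
```

```bash
python3 - <<'E'
from fit import *
st();wcap("w32")
E
```

```text
t 68.10 p [0.4403 0.1619 0.0393] rpy [-2.353  -0.0061  0.0954] F [-0.1 -0.2  0.2] g 0.973 q [-0.34  0.28  2.08  0.74  1.27 -0.85]
```

View pics/w32.png

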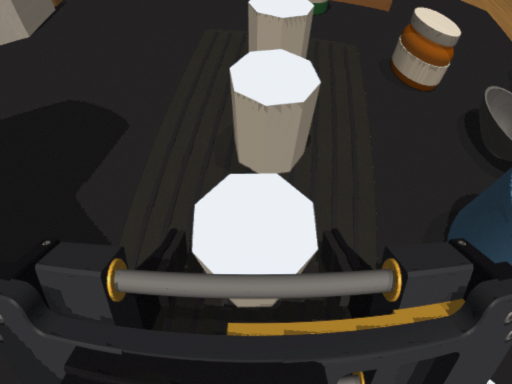

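All three beakers stand mouth down. I'll retreat clear and check.

Emit:
{"name": "arm_command", "arguments": {"commands": [0.03, -0.4, 0.4, 0, 0, 0, 1, 0.06, -0.7, 0.7, 0, 0, 0, 1, 0.06, -0.7, 0.7, 0, 0, 0, 1, 0.06, -0.7, 0.7, 0, 0, 0, 1, 0.03, -0.6, 0.8, 0, 0, 0, 1, 0, -0.4, 0.9, -0.9, 0, 0, 1, 0, -0.5, 0.9, -0.9, 0, 0, 1, 0, -0.8, 0.7, -0.9, 0, 0, 1, 0, -0.9, 0, -0.9, 0, 0, 1, 0, -0.9, 0, -0.9, 0, 0, 1, 0, -0.9, 0, -0.9, 0, 0, 1, 0, -0.9, 0, -0.9, 0, 0, 1, 0, -0.9, 0, 0, 0, 0, 1, 0, -0.9, 0, 0, 0, 0, 1, 0, 0, 0, 0, 0, 0, 1, 0, 0, 0, 0, 0, 0, 1]}}

```text
time: 69.75
eef_pos: [0.444, -0.1124, 0.2037]
orientation: [-3.047, 0.048, 0.062]
force: [0.3, 1.1, -0.4]
gripper_width: 1.002
```

```bash
python3 - <<'E'
from fit import *
st();T=vision.capture("top");D=vision.capture("scene")
cv2.imwrite("pics/fT.png",T["color"][:,:,::-1]);crop(D["color"],220,150,400,290,4,"fD")
for n,c in (("T",T),("D",D)):
  g=lambda I:np.maximum(I.mean(2)-170,0)
  for p in ((.443,.364),(.443,.253),(.438,.149)):print(n,fit_ring(c,p,.088,.029,None,g,pad=18))
  yel=lambda I:((I[...,0]-I[...,2])>40).astype(np.float32)
  print(n,"lid",fit_ring(c,(.6505,.175),.098,.048,None,yel), "S",fit_ring(c,(.652,-.147),.018,.037,None,yel),"L",fit_ring(c,(.582,-.269),.018,.059,None,yel))
E
```

```text
t 69.75 p [ 0.444  -0.1124  0.2037] rpy [-3.047   0.0483  0.062 ] F [ 0.3  1.1 -0.4] g 1.002 q [-0.46 -0.11  1.91  0.06  1.43 -0.53]
T (array([0.44577682, 0.36980959]), np.float64(-0.987485408782959))
T (array([0.4446204 , 0.25971128]), np.float64(-0.9868459105491638))
T (array([0.44188514, 0.15409622]), np.float64(-0.9863869547843933))
T lid (array([0.6509312, 0.1737539]), np.float64(-0.961444079875946)) S (array([ 0.65206484, -0.14766009]), np.float64(-0.8973976373672485)) L (array([ 0.58053491, -0.27205774]), np.float64(-0.614051342010498))
D (array([0.44608424, 0.3711655 ]), np.float64(-0.9939829111099243))
D (array([0.44483419, 0.26106655]), np.float64(-0.9688599109649658))
D (array([0.4418741 , 0.15598569]), np.float64(-0.992667019367218))
D lid (array([0.65160453, 0.17471106]), np.float64(-0.9630883932113647)) S (array([ 0.65358179, -0.1454386 ]), np.float64(-0.651435136795044)) L (array([ 0.58252017, -0.26721098]), np.float64(-0.8839203715324402))
```

View pics/fT.png

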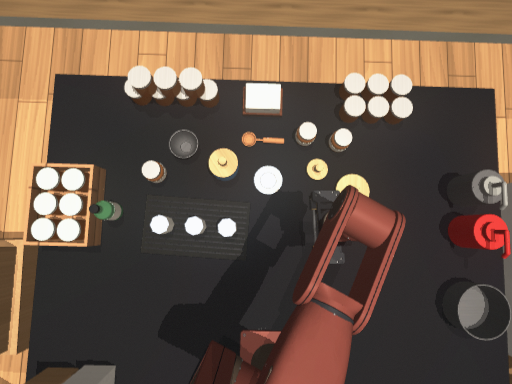

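View pics/fD.png

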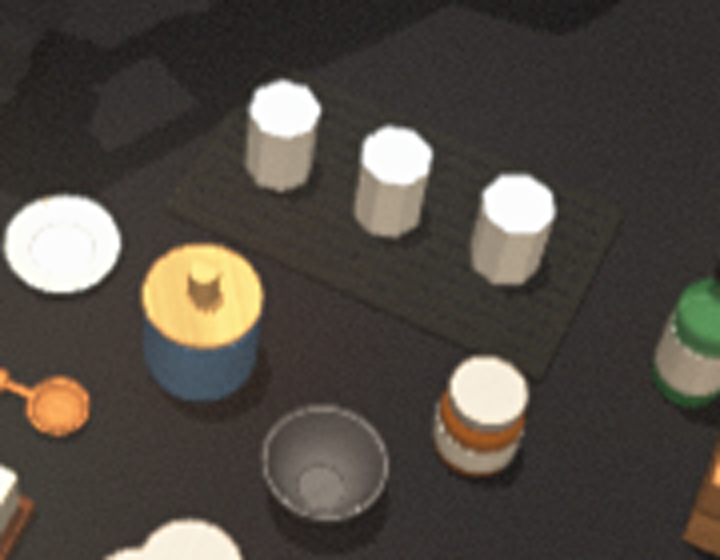

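Three beakers stand upright and inverted on the mat, and the lid is level on the crock. The other lids and bystanders haven't moved. I'll hand it in.

```bash
python3 -c "
from plant import arm
print(arm.finish_job())"
```

```text
the job is handed in; nothing more can be done
None
```

The job is handed in at about 70 s on the robot's clock: the crock is covered and all three beakers stand mouth down on the drip mat.

**Lid:** I put the medium lid on the crock first. My first grip caught only the top 8 mm of the knob, so I set the lid back down and gripped it deeper. With the lid in, I pressed the knob with closed fingers; it met 18 N at 0.136 m, the height of a fully seated lid. The final fits put the lid within about 1.5 mm of the crock's centre.

**Beakers:** There were three. I turned each one in two 90° steps, laying it on a flat in the clear area in between. They stand upright at about (0.446, 0.370), (0.445, 0.260) and (0.442, 0.155), well inside the mat's edges.

**Last checks:**
- **Lids left behind:** the small and large lids fit to the same places as at the start, though the arm partly hid the large one in the top view.
- **Other items:** the jars, syrup, spoon, dish and bowl look unmoved in the pictures.
- **Robot:** the arm was clear of everything at hand-in.
- **Disruptions:** I saw no beaker knocked aside and no slackening of the grip.
- **Disagreements:** the two fixed cameras differed by up to about 3 mm on the beakers and 5 mm on the large lid. When I set down the first beaker, both on the counter and on the mat, the force reading did not show contact, so I judged it by position and pictures.

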